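# Every potted cactus back on its own dish

### The arm

A 6-joint arm with a two-finger parallel gripper is mounted at the origin on the work surface. World frame = base frame: x ahead of the robot, y to its left, z up, the work surface at z = 0. Lengths are in m, angles in rad, forces in N, time in s.
With the tool pointing down it reaches from about 0.425 to 0.95 m from the base axis. Payload 14.7 kg.
Tool frame: the origin (TCP) lies at the very end of the fingers, on their centre line; the grasp point (between the pads) lies 19 mm behind it; z points along the fingers, y is the direction in which the jaws open and shut (so a half turn about z gives the same grasp; the last joint's range is limited). The gripper opens to 85 mm and grips with 20 to 120 N. Pads are 22 mm wide; open, the fingers measure 114 mm over their backs; the gripper's body (76 mm by 85 mm) begins 54 mm behind the grasp point. The pads swing forward as they close: fully open they stand 13 mm farther back than shut.
Start: joints at [-1.269, 0.48, 1.596, -0, 1.065, -0.047], TCP at [0.222, -0.611, 0.231] pointing down, gripper open.
Joint ranges: [-2.75, 2.75], [-0.82, 2.05], [0.23, 2.67], [-1.56, 4.7], [0.09, 2.69], [-2.92, 2.92]. Speed limits (rad/s): [1.89, 1.89, 2.39, 3.01, 3.01, 3.01].

### API

Orientations are given as a unit quaternion [w, x, y, z].
In Python, from cell import readout, snapshot, camera_params, order gives the robot as it stands.
- The arm moves only by the shell command python3 -m handwheel 'ROWS' [FORCE]. ROWS is JSON, a list of rows, each a list of 3 entries, a list of its own where there are three numbers: the shift along the world's x, y, z in units of 25 mm (1.0 is 25 mm), then the turn, a rotation vector about the world's x, y, z in degrees, then the closure, from 0 (fully open) to 1 (shut). In form: [[[dx, dy, dz], [rx, ry, rz], claw], ...]. A call has 1 to 5 rows; each row shifts and turns the pose as measured when the row begins; what a row does not reach is not made up. A row lasts 1/10 s, in which the tool goes at most 50 mm and 8.59 degrees, less where a joint would pass 70% of its speed; a pose out of reach is approached as far as the arm can. A call is refused whole if a number of a shift passes 1 or a number of a turn 8.59, either way. A call with a gripper value outside its range is refused whole. The fingers move at their own pace and stop on an object; FORCE is the grip in N (left out, the last holds). Time passes only in rows, so rows that do not move let the fingers close. It gives the time, the measured TCP pose, the force and the opening at its end, in the units of the state.
- readout.observe(): the state, without advancing time (a new reading comes with each control period).
- snapshot(name): name is "scene" or "top" or "wrist"; returns the picture (480x640x3 uint8, red, green, blue); there is no depth.
- camera_params(name): a dict with "mtx" (3x3 intrinsics, pixels), "distortion" ([k1, k2, p1, p2, k3] as OpenCV has them; the pictures are not rectified), "extrinsics" (4x4, takes a point from camera to world coordinates); the wrist camera has in their place "T_tool_cam" (4x4, takes a point from camera to tool coordinates, whose origin is the TCP and whose axes are the flange's). Camera axes: x right, y up, looking along -z (the intrinsics and any distortion apply to the point x, -y, -z); pixel columns grow to the right and rows downward; lengths in m; the calibration is good to about 2 mm. A picture is of the moment at which its call begins: read the wrist's pose just before it. camera_params takes no time and is no camera call.
- order.close_job(): hands the job in, once; it reports no verdict.
The state is a dict: "t": time; "joints": joint angles; "dq": joint speeds; "tau": joint torques, N m; "ee_pos": TCP position; "tool_rot": TCP orientation; "contact_force": force on the tool from outside, world axes, zero at the start; "ft_torque": the same for the moment, N m; "grip_width": finger opening in m.
Only numpy, scipy, OpenCV 4.12 (cv2) and the standard library are available. Lean on these libraries where they do the work, as an engineer would, in place of code of your own. Each camera call takes 0.05 s, during which the arm holds its last target.

### The job

The three little potted plants have been put back on each other's dishes. Put every pot upright in the middle of the dish of its own shape (round on round, square on square, oblong on oblong and lengthways in it), parking one pot on the cork mat on the way to make room. Set the pots down rather than dropping them, never stand one on the bare wood, do not tip them, and do not push or knock over the drinking glass and the china mouse.

Things in the scene. Friction and masses are not known exactly. Their poses are not given: they have to be found in the camera images.
- round_pot: Round terracotta pot with one ball cactus: 58 mm across at the rim band, 42 mm across at the foot. 58 mm high. Upright rim band from 38 to 58 mm above its underside, to grip it by; slimmer below. Plant within the pot's outline, at most 30 mm above it. Origin: centre of underside, z up. Loose, 0.15 to 0.29 kg, starts on a wrong dish.
- square_pot: Square terracotta pot with three upright finger cacti: 54 x 54 mm at the rim band, 46 x 46 mm at the foot. x and y are square to its sides. 58 mm high. Upright rim band from 38 to 58 mm above its underside, to grip it by; slimmer below. Plant within the pot's outline, at most 30 mm above it. Origin: centre of underside, z up. Loose, 0.15 to 0.29 kg, starts on a wrong dish. May end any way round.
- oblong_pot: Oblong terracotta pot, three small rosettes in a row: 88 mm long (its x) and 46 mm wide (its y) at the rim band, 80 x 38 mm at the foot. 58 mm high. Upright rim band from 38 to 58 mm above its underside, to grip it by; slimmer below. Plant within the pot's outline, at most 30 mm above it. Origin: centre of underside, z up. Loose, 0.15 to 0.29 kg, starts on a wrong dish.
- round_dish: Round dish, 128 mm across at the rim; clear floor about 104 mm across. Terracotta, fixed to the table, 13 mm high overall with an upright rim; its inner floor is flat and 6 mm above the table. Origin: centre of its underside, on the table; z up.
- square_dish: Square dish, 116 x 116 mm outside, 106 x 106 mm inside. x and y are square to its sides. Terracotta, fixed to the table, 13 mm high overall with an upright rim; its inner floor is flat and 6 mm above the table. Origin: centre of its underside, on the table; z up.
- oblong_dish: Oblong dish, 136 mm long (its x) and 84 mm wide (its y) outside, 126 x 74 mm inside. Terracotta, fixed to the table, 13 mm high overall with an upright rim; its inner floor is flat and 6 mm above the table. Origin: centre of its underside, on the table; z up.
- cork_mat: Flat six-sided cork mat without a rim, 110 mm across the flats and 6 mm thick, fixed to the table and empty at the start: the free spot. Origin: centre of its underside, on the table; its upper side is 6 mm above the table. A pot parked here should be near the middle.
- tumbler: Empty drinking glass, 64 mm across and 85 mm high, loose among the dishes: leave it alone. Origin: centre of its underside.
- figurine: White china mouse, 40 mm across and 60 mm high, loose near the dishes: leave it alone. Origin: centre of its underside.
Mind the look-alikes: they are no part of the job. What is shaped like the square_dish but turquoise is not meant.

How it is judged:
By the outcome, as a careful person would: the job done as asked, in the order asked, and still so for the second after the job is handed in, with the robot touching nothing.
It also fails if it takes over 102 s, if anything falls off the work surface, if the arm or the gripper's body presses on something with over 40 N, if the wrist force passes 120 N, or if a joint passes its speed limit or range.

## Working session

There is one attempt and no reset: what is moved stays moved. The work goes in short steps, Python scripts to look and compute and a shell command to move; the robot and the scene stay as the last step left them, time stands still between calls to the robot, and variables do not carry over. Pictures are saved under pics/ and viewed, and the job is handed in when it is done.

```bash
ls; mkdir -p pics
cat > h.py <<'E'
import numpy as np,cv2,json
from cell import readout,snapshot,camera_params,order
def snap(n,f):
    im=snapshot(n); cv2.imwrite('pics/'+f+'.png',im[:,:,::-1]); return im
def ray(n,uv,T=None):
    p=camera_params(n); K=np.array(p['mtx']);D=np.array(p['distortion'],float)
    E=np.array(p['extrinsics']) if T is None else T
    q=cv2.undistortPoints(np.array(uv,float).reshape(-1,1,2),K,D).reshape(-1,2)
    d=np.c_[q[:,0],-q[:,1],-np.ones(len(q))]@E[:3,:3].T
    return E[:3,3],d
def onz(n,uv,z,T=None):
    o,d=ray(n,uv,T); return o+d*((z-o[2])/d[:,2])[:,None]
def proj(n,P,T=None):
    p=camera_params(n); K=np.array(p['mtx']);D=np.array(p['distortion'],float)
    E=np.array(p['extrinsics']) if T is None else T
    c=(np.array(P,float).reshape(-1,3)-E[:3,3])@E[:3,:3]
    c=c*[1,-1,-1]
    return cv2.projectPoints(c,np.zeros(3),np.zeros(3),K,D)[0].reshape(-1,2)
E
python3 - <<'E'
from h import *
snap('top','top0');snap('scene','scene0')
for n in('top','scene','wrist'):print(n,camera_params(n))
print(readout.observe())
E
```

```text
pics
top {'mtx': array([[532.36339667,   0.        , 314.92871727],
       [  0.        , 532.36339667, 243.59267079],
       [  0.        ,   0.        ,   1.        ]]), 'distortion': array([-0.05684082,  0.        ,  0.        ,  0.        ,  0.        ]), 'extrinsics': array([[-0.00812234,  0.99832233, -0.05732838,  0.43208647],
       [-0.99995948, -0.00833147, -0.00340995,  0.16498561],
       [-0.00388186,  0.05729836,  0.99834955,  1.47880905],
       [ 0.        ,  0.        ,  0.        ,  1.        ]])}
scene {'mtx': array([[444.66284924,   0.        , 312.6260433 ],
       [  0.        , 444.66284924, 237.0877677 ],
       [  0.        ,   0.        ,   1.        ]]), 'distortion': array([-0.06300425,  0.        ,  0.        ,  0.        ,  0.        ]), 'extrinsics': array([[-0.19980593, -0.56264169,  0.80219195,  1.43848037],
       [ 0.97962159, -0.13181371,  0.15154766,  0.3513431 ],
       [ 0.02047286,  0.81612467,  0.5775131 ,  0.69498631],
       [ 0.        ,  0.        ,  0.        ,  1.        ]])}
wrist {'mtx': array([[355.1926842 ,   0.        , 320.85136   ]
[... 521 characters left out ...]

         1.00000000e+00]])}
{'t': 0.1, 'joints': array([-1.26859540e+00,  4.80784206e-01,  1.59682234e+00, -1.44944123e-05,
        1.06509573e+00, -4.65729006e-02]), 'dq': array([ 0.00046291, -0.00233978, -0.00068847,  0.00049645, -0.00107323,
       -0.00079042]), 'tau': array([ 8.81433680e-04, -9.52256083e+01, -4.31040430e+01,  4.07035463e-05,
        5.22851813e-03,  1.74517425e-05]), 'ee_pos': array([ 0.22205434, -0.61049355,  0.2307225 ]), 'tool_rot': array([-5.49477962e-04,  9.84832336e-01,  1.73507817e-01, -7.70062294e-05]), 'contact_force': array([-0.10395098,  0.03592943,  0.25300179]), 'ft_torque': array([-0.03426406,  0.01450332, -0.01479798]), 'grip_width': 0.08561773681514041}
```

View pics/top0.png

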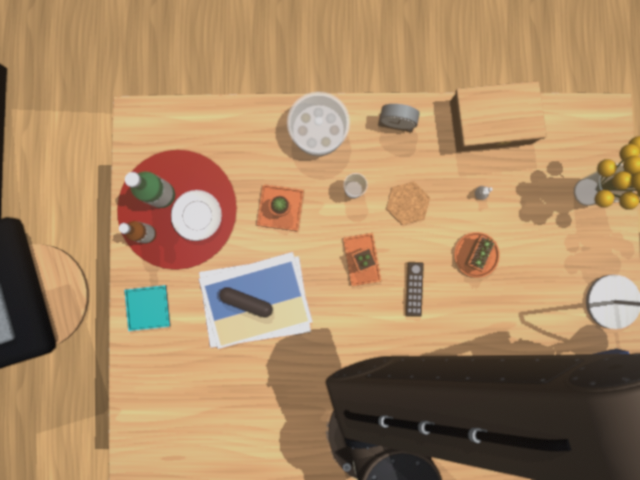

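View pics/scene0.png

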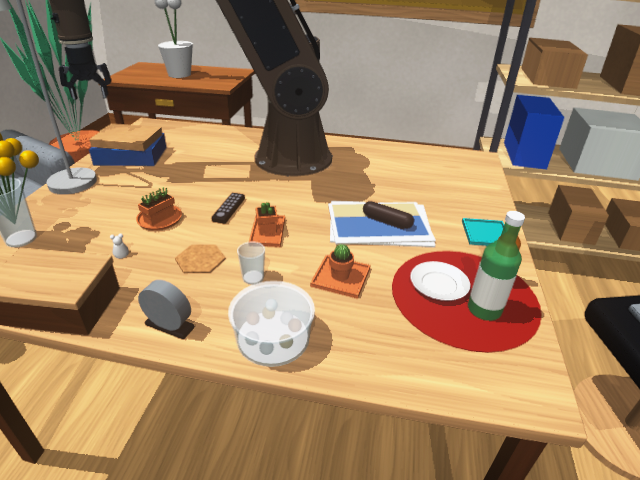

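Run:
```python
from h import *
im=cv2.imread('pics/top0.png')
c=cv2.resize(im[165:305,240:520],None,fx=2.857,fy=2.857,interpolation=cv2.INTER_CUBIC)
cv2.imwrite('pics/c0.png',c)
hsv=cv2.cvtColor(im,cv2.COLOR_BGR2HSV)
for p in [(265,195),(295,220),(350,240),(375,275),(460,250),(408,203),(280,240),(477,254)]:print(p,hsv[p[1],p[0]],im[p[1],p[0]])
for n,uv,z in [('sqdish',(280,208),.013),('obdish',(361,259),.013),('rddish',(476,254),.013),('mat',(408,203),.006),('tumb',(355,186),.08),('fig',(482,192),.03),('roundpot',(280,205),.064),('turq',(148,308),.013)]:
    P=onz('top',[uv],z)[0];print(n,P.round(3),np.hypot(*P[:2]).round(3))
```

```text
(265, 195) [ 10 156 218] [ 85 128 218]
(295, 220) [ 10 154 219] [ 87 130 219]
(350, 240) [ 10 155 211] [ 83 125 211]
(375, 275) [ 10 155 206] [ 81 122 206]
(460, 250) [ 11 151 159] [ 65  99 159]
(408, 203) [ 15 129 200] [ 99 148 200]
(280, 240) [ 20  93 222] [141 195 222]
(477, 254) [15 95 99] [62 80 99]
sqdish [0.616 0.266 0.013] 0.671
obdish [0.473 0.043 0.013] 0.475
rddish [ 0.484 -0.275  0.013] 0.557
mat [ 0.628 -0.09   0.006] 0.634
tumb [0.664 0.062 0.08 ] 0.667
fig [ 0.654 -0.291  0.03 ] 0.716
roundpot [0.618 0.262 0.064] 0.671
turq [0.342 0.632 0.013] 0.719
```

View pics/c0.png

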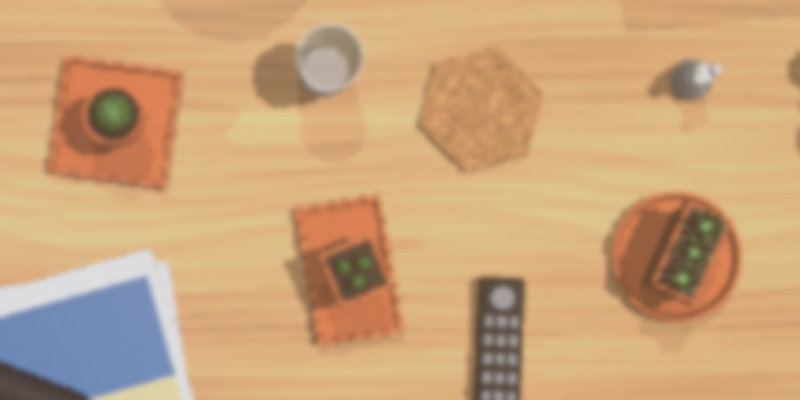

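Run:
```python
from h import *
im=cv2.imread('pics/top0.png')
hsv=cv2.cvtColor(im,cv2.COLOR_BGR2HSV)
m=cv2.inRange(hsv,(4,140,70),(13,255,255))
m[:, :240]=0;m[:,520:]=0;m[:150]=0;m[310:]=0
m=cv2.morphologyEx(m,cv2.MORPH_CLOSE,np.ones((5,5)))
cs,_=cv2.findContours(m,cv2.RETR_EXTERNAL,cv2.CHAIN_APPROX_NONE)
for c in cs:
    if cv2.contourArea(c)<300:continue
    P=onz('top',c.reshape(-1,2),.013)[:,:2]*1000
    h=cv2.convexHull(P.astype(np.float32))
    r=cv2.minAreaRect(h);print(np.round(r[0],1),np.round(r[1],1),round(r[2],1),np.round(cv2.minEnclosingCircle(h)[0],1),cv2.minEnclosingCircle(h)[1])
m2=cv2.inRange(hsv,(11,100,100),(17,160,255))
cv2.imwrite('pics/m.png',np.hstack([m[150:310,240:520],m2[150:310,240:520]]))
```

```text
[472.3  41.9] [132.7  81.8] 9.4 [472.3  41.4] 74.27924346923828
[ 482.5 -275.5] [123.1 119.1] 89.4 [ 482.4 -275.9] 61.9775390625
[618.1 266.7] [113.6 113.2] 81.6 [618.7 267.3] 76.52115631103516
```

View pics/m.png

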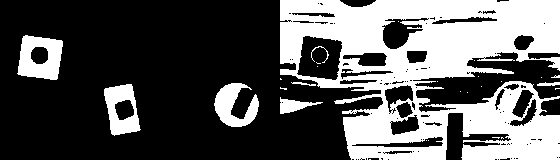

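```bash
python3 -m handwheel '[[[0.2,1,0],[0,0,-8],0],[[0.4,1,0],[0,0,-8],0],[[0.7,1,0],[0,0,-8],0],[[0.7,1,0],[0,0,-8],0],[[0.7,1,0],[0,0,-5],0]]' 40; python3 -m handwheel '[[[0.8,1,0],[0,0,0],0],[[0.8,1,0],[0,0,0],0],[[0.8,1,0],[0,0,0],0],[[0.8,1,0],[0,0,0],0],[[0.8,1,0],[0,0,0],0]]'; python3 -m handwheel '[[[0.8,1,0],[0,0,0],0],[[0.8,1,0],[0,0,0],0],[[0.8,1,0],[0,0,0],0],[[0.5,0.5,0],[0,0,0],0]]'
```

```text
t: 0.6
ee_pos: [0.2885, -0.4833, 0.2285]
tool_rot: [-0.001, 0.987, -0.161, -0.001]
contact_force: [0.1, 0.8, 0.2]
grip_width: 0.0857
t: 1.1
ee_pos: [0.3907, -0.352, 0.2275]
tool_rot: [-0.002, 0.986, -0.164, -0.002]
contact_force: [1.1, 0.1, 0.6]
grip_width: 0.0855
t: 1.5
ee_pos: [0.4657, -0.2586, 0.2269]
tool_rot: [-0.003, 0.986, -0.164, -0.002]
contact_force: [0.0, 0.0, 0.2]
grip_width: 0.0853
```

```bash
cat >> h.py <<'E'
from scipy.spatial.transform import Rotation as R
def wT():
    s=readout.observe(); T=np.eye(4); q=np.array(s['tool_rot']); T[:3,:3]=R.from_quat(q[[1,2,3,0]]).as_matrix(); T[:3,3]=s['ee_pos']
    return T@np.array(camera_params('wrist')['T_tool_cam'])
def wsnap(f):
    T=wT(); im=snap('wrist',f); np.save('pics/'+f+'.npy',T); return im,T
E
python3 - <<'E'
from h import *
im,T=wsnap('w1'); print(T.round(3)); snap('top','top1')
print(proj('wrist',[[.4825,-.2755,.013],[.628,-.09,.006]],T))
E
```

```text
[[-0.324  0.899  0.295  0.541]
 [-0.946 -0.306 -0.106 -0.285]
 [-0.005 -0.313  0.95   0.368]
 [ 0.     0.     0.     1.   ]]
[[332.64241069 184.25287077]
 [102.47498888 103.28520617]]
```

View pics/w1.png

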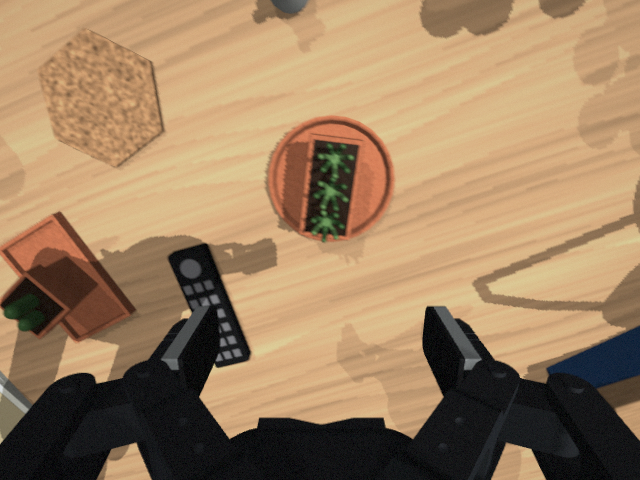

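View pics/top1.png

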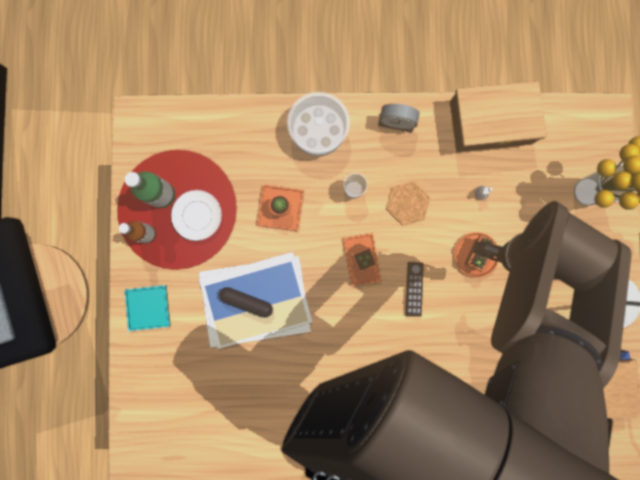

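Run:
```python
import cv2
im=cv2.imread('pics/w1.png');cv2.imwrite('pics/c1.png',cv2.resize(im[110:250,250:410],None,fx=4,fy=4,interpolation=cv2.INTER_CUBIC))
hsv=cv2.cvtColor(im,cv2.COLOR_BGR2HSV)
for x in range(285,385,4): print(x,hsv[175,x],end=';')
```

```text
285 [  9 145 137];289 [  9 149 132];293 [  9 153 133];297 [  8 144 138];301 [  9 152 134];305 [  9 152 161];309 [  9 145 172];313 [ 13 125  49];317 [13 92 50];321 [  9 106  41];325 [ 9 80 32];329 [10 96 40];333 [ 50  93 118];337 [ 47 102 103];341 [13 97 50];345 [ 11 100  51];349 [11 98 52];353 [ 10 126  83];357 [ 10 148 203];361 [  9 146 191];365 [  9 152 184];369 [  9 149 197];373 [  9 146 203];377 [  9 146 216];381 [  9 149 214];
```

View pics/c1.png

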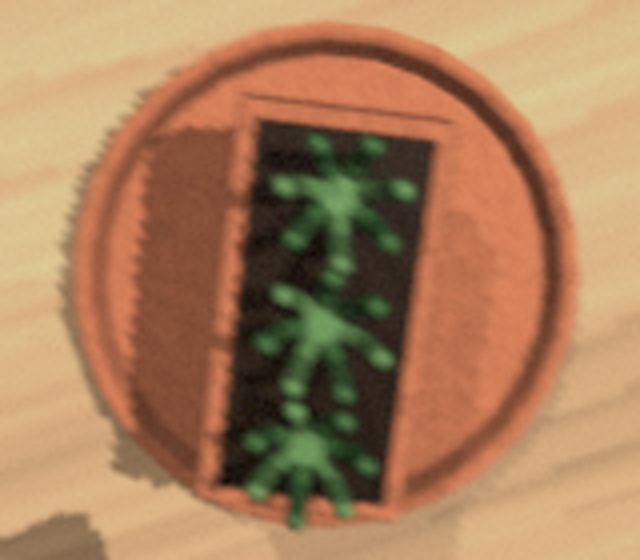

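```bash
cat >> h.py <<'E'
def soil(im,T,box,z=.064,cam='wrist'):
    hsv=cv2.cvtColor(im,cv2.COLOR_RGB2HSV); x0,y0,x1,y1=box
    m=((hsv[:,:,2]<100)|((hsv[:,:,0]>28)&(hsv[:,:,0]<90)&(hsv[:,:,1]>40))).astype(np.uint8)*255
    k=np.zeros_like(m);k[y0:y1,x0:x1]=m[y0:y1,x0:x1]
    k=cv2.morphologyEx(cv2.morphologyEx(k,cv2.MORPH_CLOSE,np.ones((5,5))),cv2.MORPH_OPEN,np.ones((13,13)))
    c=max(cv2.findContours(k,cv2.RETR_EXTERNAL,cv2.CHAIN_APPROX_NONE)[0],key=cv2.contourArea)
    P=onz(cam,c.reshape(-1,2),z,T)[:,:2]*1000
    return cv2.minAreaRect(P.astype(np.float32)),cv2.minEnclosingCircle(P.astype(np.float32)),c
def terr(im,T,box,z=.013,cam='wrist'):
    hsv=cv2.cvtColor(im,cv2.COLOR_RGB2HSV); x0,y0,x1,y1=box
    m=cv2.inRange(hsv,(4,132,60),(12,255,255))
    k=np.zeros_like(m);k[y0:y1,x0:x1]=m[y0:y1,x0:x1]
    k=cv2.morphologyEx(cv2.morphologyEx(k,cv2.MORPH_OPEN,np.ones((5,5))),cv2.MORPH_CLOSE,np.ones((9,9)))
    c=max(cv2.findContours(k,cv2.RETR_EXTERNAL,cv2.CHAIN_APPROX_NONE)[0],key=cv2.contourArea)
    P=onz(cam,c.reshape(-1,2),z,T)[:,:2]*1000
    return cv2.minAreaRect(P.astype(np.float32)),cv2.minEnclosingCircle(P.astype(np.float32)),c
E
python3 - <<'E'
from h import *
im=cv2.imread('pics/w1.png')[:,:,::-1].copy();T=np.load('pics/w1.npy')
a=soil(im,T,(295,125,370,250),.062);print(a[:2])
b=terr(im,T,(255,100,405,250));print(b[:2])
o=im[:,:,::-1].copy();cv2.drawContours(o,[a[2],b[2]],-1,(255,0,0),1);cv2.imwrite('pics/o1.png',cv2.resize(o[100:250,250:410],None,fx=4,fy=4))
mt=onz('wrist',[[91,29],[154,62],[162,132],[118,166],[49,120],[40,68]],.006,T)*1000;print(mt.round(1));print([np.linalg.norm(mt[i]-mt[i+3]).round(1) for i in range(3)],mt.mean(0))
E
```

```text
(((486.4950866699219, -272.8770751953125), (36.827232360839844, 80.88237762451172), 64.38705444335938), ((486.883056640625, -273.23419189453125), 43.12169647216797))
(((485.9009704589844, -274.81671142578125), (124.19261169433594, 123.41673278808594), 71.1252670288086), ((485.45751953125, -274.55438232421875), 62.86799240112305))
[[ 688.4 -111.5    6. ]
 [ 643.8 -154.     6. ]
 [ 584.7 -132.9    6. ]
 [ 569.7  -75.3    6. ]
 [ 632.4  -31.6    6. ]
 [ 676.2  -48.6    6. ]]
[np.float64(124.0), np.float64(122.9), np.float64(124.4)] [632.52873705 -92.32427268   6.        ]
```

View pics/o1.png

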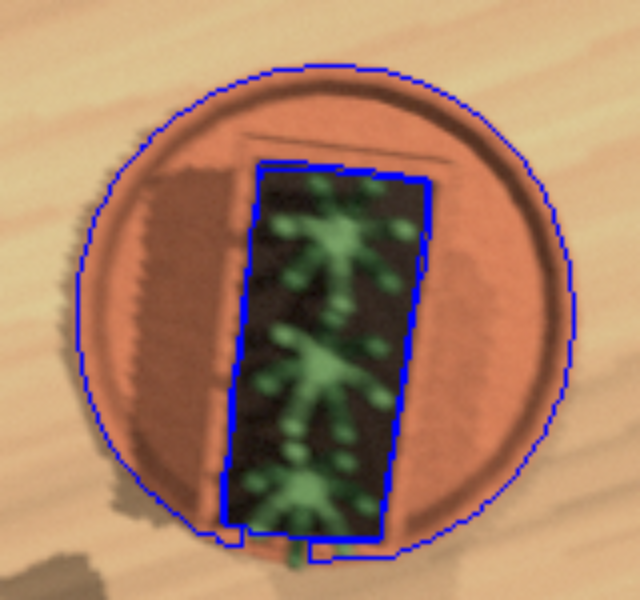

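```bash
python3 -m handwheel '[[[0.78,-0.62,-1],[0,0,-6.7],0],[[0,0,-1],[0,0,0],0],[[0,0,-1],[0,0,0],0],[[0,0,-1],[0,0,0],0],[[0,0,0],[0,0,0],0]]'
python3 - <<'E'
from h import *
print(readout.observe()['ee_pos'],readout.observe()['tool_rot'])
im,T=wsnap('w2')
E
```

```text
t: 2.1
ee_pos: [0.485, -0.2767, 0.124]
tool_rot: [-0.002, 0.975, -0.222, -0.001]
contact_force: [0.1, 0.7, 1.5]
grip_width: 0.0855
[ 0.48501127 -0.27669203  0.12403652] [-0.00227213  0.97494586 -0.22242671 -0.00132483]
```

View pics/w2.png

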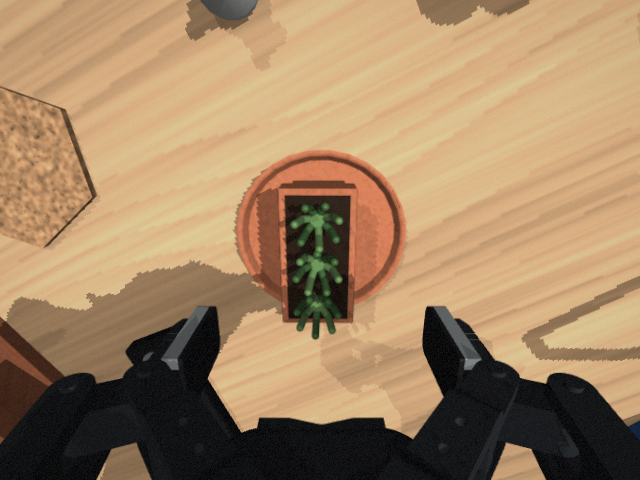

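Run:
```python
from h import *
im=cv2.imread('pics/w2.png')[:,:,::-1].copy();T=np.load('pics/w2.npy')
for z in(.058,.064):print(soil(im,T,(270,180,370,335),z)[0])
print(terr(im,T,(225,140,415,330))[:2])
```

```text
((483.2991943359375, -272.92138671875), (39.02690505981445, 83.89215087890625), 64.2983627319336)
((485.41552734375, -274.0416564941406), (37.895450592041016, 81.45996856689453), 64.29830169677734)
(((480.7502746582031, -273.8770751953125), (124.82383728027344, 134.26812744140625), 64.40438842773438), ((479.7046813964844, -270.2653503417969), 70.3908462524414))
```

```bash
python3 -m handwheel '[[[0,0.12,-1],[0,0,0],0],[[0,0,-1],[0,0,0],0],[[0,0,-1],[0,0,0],0],[[0,0,-0.5],[0,0,0],0],[[0,0,0],[0,0,0],0.3]]' 40; python3 -m handwheel '[[[0,0,0],[0,0,0],0.6],[[0,0,0],[0,0,0],1],[[0,0,0],[0,0,0],1],[[0,0,0],[0,0,0],1],[[0,0,0],[0,0,0],1]]' 40
python3 - <<'E'
from h import *
wsnap('w3');snap('scene','s3')
E
```

```text
t: 2.65
ee_pos: [0.4887, -0.2783, 0.0427]
tool_rot: [-0.0, 0.975, -0.223, 0.004]
contact_force: [0.2, 0.1, 0.4]
grip_width: 0.0733
t: 3.15
ee_pos: [0.4908, -0.2799, 0.0473]
tool_rot: [0.001, 0.975, -0.223, 0.006]
contact_force: [-0.2, 0.1, -2.7]
grip_width: 0.0453
```

View pics/w3.png

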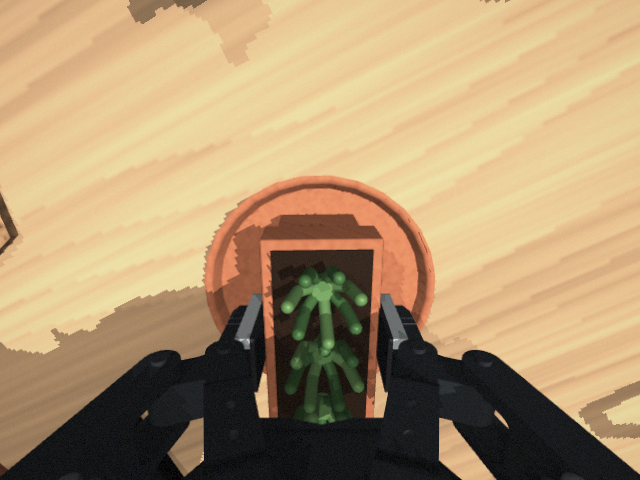

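View pics/s3.png

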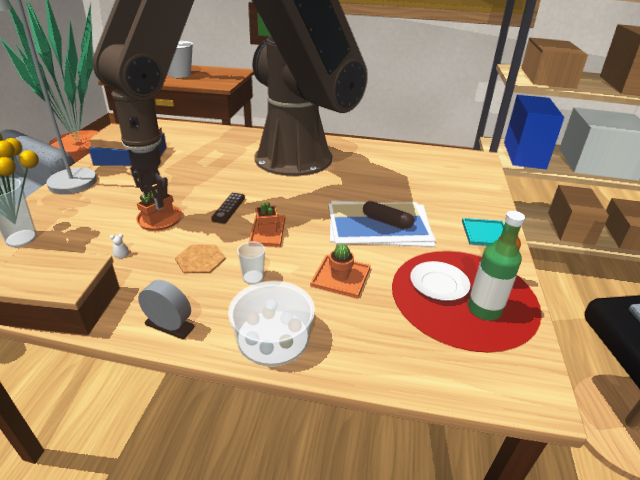

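```bash
python3 -m handwheel '[[[0,0,0.3],[0,0,0],1],[[0,0,0.6],[0,0,0],1],[[0,0,1],[0,0,0],1],[[0,0,1],[0,0,0],1],[[0,0,1],[0,0,0],1]]' 60
python3 - <<'E'
from h import *
wsnap('w4')
E
```

```text
t: 3.75
ee_pos: [0.4879, -0.2781, 0.1459]
tool_rot: [-0.001, 0.975, -0.223, 0.003]
contact_force: [0.7, -1.0, -1.8]
grip_width: 0.0448
```

View pics/w4.png

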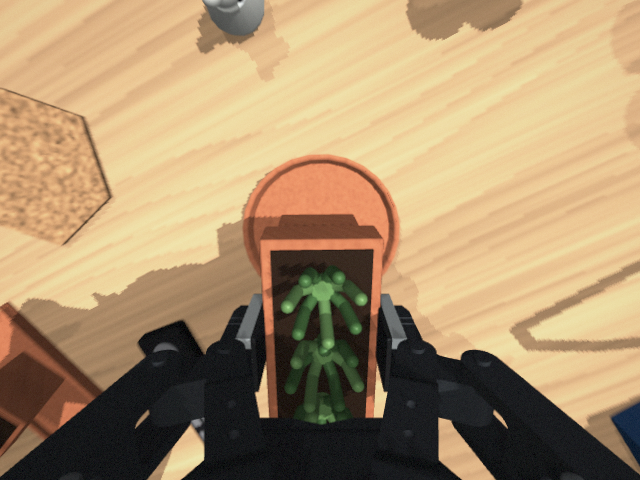

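```bash
python3 -m handwheel '[[[0.75,0.94,0],[0,0,7],1],[[0.75,0.94,0],[0,0,7],1],[[0.75,0.94,0],[0,0,7],1],[[0.75,0.94,0],[0,0,7],1],[[0.75,0.94,0],[0,0,7],1]]'; python3 -m handwheel '[[[0.75,0.94,0],[0,0,0],1],[[0.75,0.94,0],[0,0,0],1],[[0.5,0.5,0],[0,0,0],1],[[0.2,0.2,0],[0,0,0],1],[[0,0,0],[0,0,0],1]]'
python3 - <<'E'
from h import *
wsnap('w5');s=readout.observe();print(s['ee_pos'],s['tool_rot'],s['t'])
E
```

```text
t: 4.3
ee_pos: [0.5853, -0.161, 0.1546]
tool_rot: [-0.001, 0.996, 0.088, 0.007]
contact_force: [0.5, 0.3, -1.8]
grip_width: 0.0447
t: 4.8
ee_pos: [0.6436, -0.0909, 0.1557]
tool_rot: [-0.001, 0.996, 0.092, 0.008]
contact_force: [0.7, 0.3, -1.4]
grip_width: 0.0442
[ 0.64313292 -0.09137153  0.15567223] [-5.49805559e-04  9.95707088e-01  9.22571956e-02  7.46344704e-03] 4.85
```

View pics/w5.png

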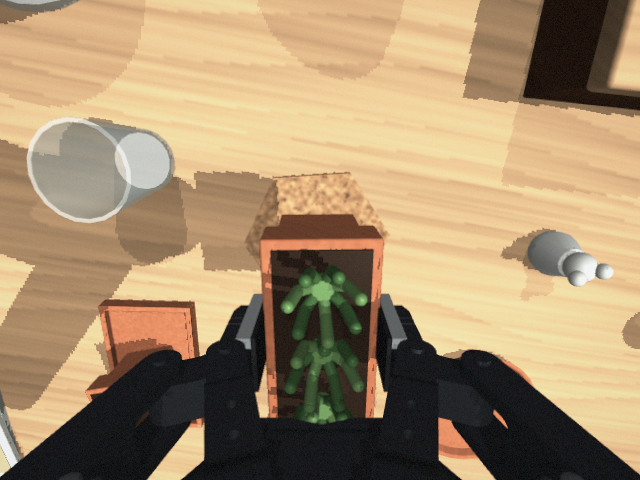

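```bash
python3 -m handwheel '[[[-0.25,0.05,-0.5],[-0.14,0.85,0],1],[[0,0,-0.8],[0,0,0],1],[[0,0,-1],[0,0,0],1],[[0,0,-1],[0,0,0],1],[[0,0,-0.3],[0,0,0],1]]'
python3 - <<'E'
from h import *
wsnap('w6');s=readout.observe();print(s['ee_pos'],s['tool_rot'],s['t'])
E
```

```text
t: 5.35
ee_pos: [0.6315, -0.0948, 0.0617]
tool_rot: [0.0, 0.996, 0.09, -0.002]
contact_force: [-1.0, 0.1, -2.2]
grip_width: 0.0444
[ 0.6314366  -0.09480466  0.06152504] [ 3.46468390e-04  9.95964007e-01  8.97214984e-02 -2.37264034e-03] 5.4
```

View pics/w6.png

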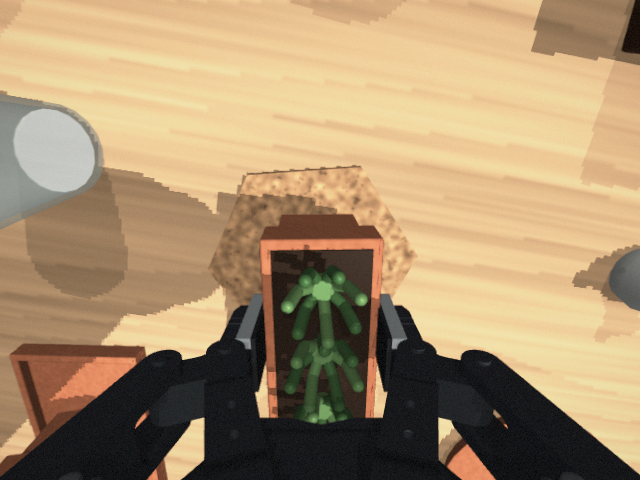

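```bash
python3 -m handwheel '[[[0.22,0.19,-0.1],[0,-0.27,0],1],[[0,0,-0.2],[0,0,0],1],[[0,0,-0.1],[0,0,0],1],[[0,0,-0.1],[0,0,0],1]]';python3 -m handwheel '[[[0,0,0],[0,0,0],1]]'; python3 -c "
from h import *
s=readout.observe();print(s['tool_rot'])"
```

```text
t: 5.8
ee_pos: [0.6382, -0.0908, 0.0506]
tool_rot: [0.001, 0.996, 0.089, 0.001]
contact_force: [0.2, -0.6, -1.3]
grip_width: 0.0445
t: 5.9
ee_pos: [0.6383, -0.0908, 0.0507]
tool_rot: [0.001, 0.996, 0.089, 0.001]
contact_force: [-0.5, -0.3, -1.9]
grip_width: 0.0446
[0.00105253 0.99601353 0.08918485 0.00141565]
```

Steady; lower in small steps watching for contact.

```bash
python3 -m handwheel '[[[0,0,-0.08],[0,0,0],1],[[0,0,0],[0,0,0],1]]';python3 -m handwheel '[[[0,0,-0.06],[0,0,0],1],[[0,0,0],[0,0,0],1]]';python3 -m handwheel '[[[0,0,-0.04],[0,0,0],1],[[0,0,0],[0,0,0],1]]'
```

```text
t: 6.1
ee_pos: [0.6387, -0.0908, 0.0492]
tool_rot: [0.001, 0.996, 0.089, 0.002]
contact_force: [-0.6, -0.4, -2.0]
grip_width: 0.0448
t: 6.3
ee_pos: [0.6388, -0.0909, 0.0479]
tool_rot: [0.001, 0.996, 0.089, 0.002]
contact_force: [-0.0, -0.1, -2.2]
grip_width: 0.0446
t: 6.5
ee_pos: [0.6388, -0.0909, 0.0468]
tool_rot: [0.001, 0.996, 0.089, 0.002]
contact_force: [-0.9, -0.3, -2.4]
grip_width: 0.0449
```

```bash
python3 -m handwheel '[[[0,0,-0.04],[0,0,0],1],[[0,0,0],[0,0,0],1]]'|grep -E 'pos|force';python3 -m handwheel '[[[0,0,-0.04],[0,0,0],1],[[0,0,0],[0,0,0],1]]'|grep -E 'pos|force'
```

```text
ee_pos: [0.6388, -0.0909, 0.0458]
contact_force: [0.9, -0.5, -1.9]
ee_pos: [0.6389, -0.0909, 0.0453]
contact_force: [-0.5, -0.4, 0.1]
```

Run:
```python
from h import *
im=snap('scene','s7');o=im[200:290,140:260,::-1]
cv2.imwrite('pics/s7c.png',cv2.resize(o,None,fx=6,fy=6,interpolation=cv2.INTER_CUBIC))
```

```text
(no output)
```

View pics/s7c.png

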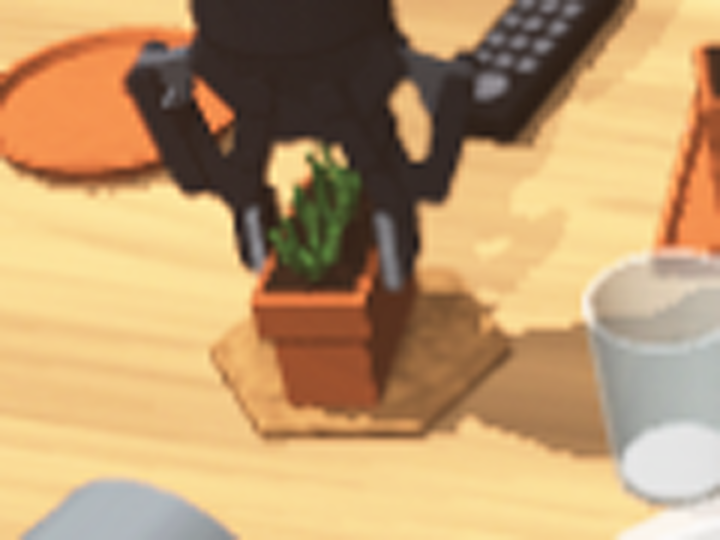

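```bash
python3 -m handwheel '[[[0,0,-0.02],[0,0,0],0.9],[[0,0,0],[0,0,0],0.45],[[0,0,0],[0,0,0],0.3],[[0,0,0],[0,0,0],0],[[0,0,0],[0,0,0],0]]'; python3 -m handwheel '[[[0,0,0.5],[0,0,0],0],[[0,0,1],[0,0,0],0],[[0,0,1],[0,0,0],0],[[0,0,1],[0,0,0],0],[[-1,0,1],[0,0,0],0]]'; python3 -m handwheel '[[[-1,0,1],[0,0,0],0],[[-1,0,0.7],[0,0,0],0],[[0,0,0],[0,0,0],0]]';python3 - <<'E'
from h import *
im,T=wsnap('w8')
E
```

```text
t: 7.45
ee_pos: [0.6392, -0.0909, 0.0452]
tool_rot: [0.001, 0.996, 0.089, 0.003]
contact_force: [-0.3, -0.7, -0.2]
grip_width: 0.0848
t: 7.95
ee_pos: [0.6139, -0.0907, 0.161]
tool_rot: [0.001, 0.996, 0.089, 0.001]
contact_force: [0.8, 0.3, 1.1]
grip_width: 0.0855
t: 8.25
ee_pos: [0.5616, -0.0908, 0.2108]
tool_rot: [0.002, 0.996, 0.089, 0.004]
contact_force: [-0.0, 0.3, -1.1]
grip_width: 0.0852
```

View pics/w8.png

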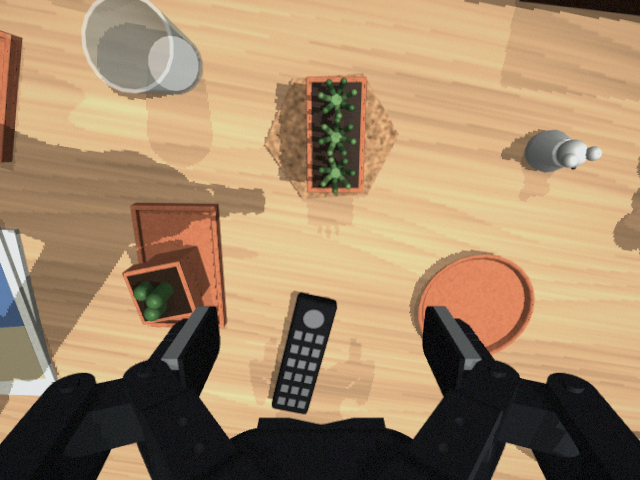

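Run:
```python
from h import *
im=cv2.imread('pics/w8.png')[:,:,::-1].copy();T=np.load('pics/w8.npy')
print('pot',soil(im,T,(300,70,375,195),.062)[0])
print('rd',terr(im,T,(405,245,545,370))[:2])
print('ob',terr(im,T,(120,195,230,335))[:1])
print('mat',onz('wrist',[[265,143],[397,133]],.006,T)*1000)
```

```text
pot ((633.6442260742188, -89.83935546875), (78.99750518798828, 37.383094787597656), 10.121981620788574)
rd (((495.87359619140625, -276.82708740234375), (125.13812255859375, 102.73240661621094), 76.37724304199219), ((485.5603942871094, -274.30804443359375), 62.858123779296875))
ob (((476.94622802734375, 49.202903747558594), (133.95895385742188, 103.17350769042969), 9.088817596435547),)
mat [[ 615.68241676  -28.0378993     6.        ]
 [ 646.6771047  -148.56453963    6.        ]]
```

```bash
python3 -m handwheel '[[[0,0.6,0],[0,0,0],0],[[0,1,0],[0,0,0],0],[[0,1,0],[0,0,0],0],[[0,1,0],[0,0,0],0],[[0,1,0],[0,0,0],0]]'|grep -E 'pos|force'; python3 -m handwheel '[[[0,1,0],[0,0,0],0],[[0,1,0],[0,0,0],0],[[0,1,0],[0,0,0],0],[[0,1,0],[0,0,0],0],[[0,1,0],[0,0,0],0]]'|grep -E 'pos|force'; python3 -m handwheel '[[[0,1,0],[0,0,0],0],[[0,1,0],[0,0,0],0],[[0,1,0],[0,0,0],0],[[0,0.4,0],[0,0,0],0],[[0,0,0],[0,0,0],0]]'
python3 - <<'E'
from h import *
im,T=wsnap('w9')
E
```

```text
ee_pos: [0.5656, 0.0282, 0.2088]
contact_force: [-0.4, -0.3, 0.6]
ee_pos: [0.5663, 0.1639, 0.2049]
contact_force: [0.2, 1.1, 0.1]
t: 9.8
ee_pos: [0.5654, 0.2606, 0.2005]
tool_rot: [0.002, 0.996, 0.09, -0.0]
contact_force: [0.7, -0.1, -0.0]
grip_width: 0.0854
```

View pics/w9.png

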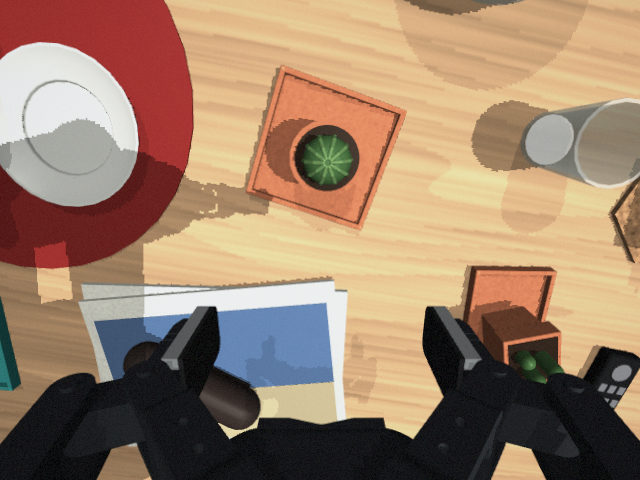

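Run:
```python
from h import *
im=cv2.imread('pics/w9.png')[:,:,::-1].copy();T=np.load('pics/w9.npy')
a=soil(im,T,(292,122,365,195),.062);print('pot',a[1])
b=terr(im,T,(240,55,410,235));print('sq',b[0])
print('ob',terr(im,T,(440,255,565,350))[0])
o=im[:,:,::-1].copy();cv2.drawContours(o,[a[2],b[2]],-1,(255,0,0),1);cv2.imwrite('pics/o9.png',cv2.resize(o[50:240,230:420],None,fx=3,fy=3))
```

```text
pot ((619.7649536132812, 266.02020263671875), 24.796199798583984)
sq ((620.2168579101562, 268.0164794921875), (115.07421875, 114.73576354980469), 81.61195373535156)
ob ((503.8765869140625, 47.12626647949219), (107.3409423828125, 96.0370864868164), 26.13471031188965)
```

View pics/o9.png

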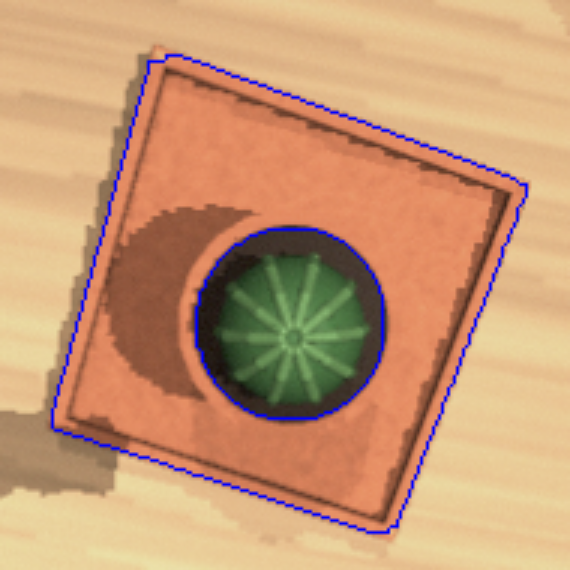

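```bash
python3 -m handwheel '[[[0.8,0.1,0],[0,0,0],0],[[0.8,0.1,-0.5],[0,0,0],0],[[0.5,0,-1],[0,0,0],0],[[0,0,-1],[0,0,0],0],[[0,0,-0.8],[0,0,0],0]]'|grep -E 'pos|rot|force';python3 -m handwheel '[[[0,0,-0.2],[0,0,0],0],[[0,0,0],[0,0,0],0]]'|grep -E 'pos|rot|force'; python3 -c "
from h import *
s=readout.observe();print(s['tool_rot'])"
```

```text
ee_pos: [0.622, 0.2609, 0.1178]
tool_rot: [0.002, 0.996, 0.089, 0.002]
contact_force: [0.6, -0.6, -0.3]
ee_pos: [0.6208, 0.2581, 0.1098]
tool_rot: [0.002, 0.996, 0.088, -0.001]
contact_force: [0.5, -0.2, -0.3]
[ 2.42332172e-03  9.96145229e-01  8.76827831e-02 -7.34366549e-04]
```

```bash
python3 -m handwheel '[[[0,0.32,-0.6],[0.28,0,0],0],[[0,0,-0.8],[0,0,0],0],[[0,0,-0.8],[0,0,0],0],[[0,0,-0.4],[0,0,0],0],[[0,0,-0.1],[0,0,0],0]]'|grep -E 'pos|rot|force';python3 -m handwheel '[[[0,0,0],[0,0,0],0]]'|grep -E 'pos|rot|force'
python3 - <<'E'
from h import *
im,T=wsnap('w10')
E
```

```text
ee_pos: [0.6232, 0.268, 0.0427]
tool_rot: [-0.001, 0.996, 0.087, 0.003]
contact_force: [-0.6, 0.3, 0.5]
ee_pos: [0.6232, 0.2682, 0.0428]
tool_rot: [-0.002, 0.996, 0.087, 0.003]
contact_force: [0.5, 0.5, 0.5]
```

View pics/w10.png

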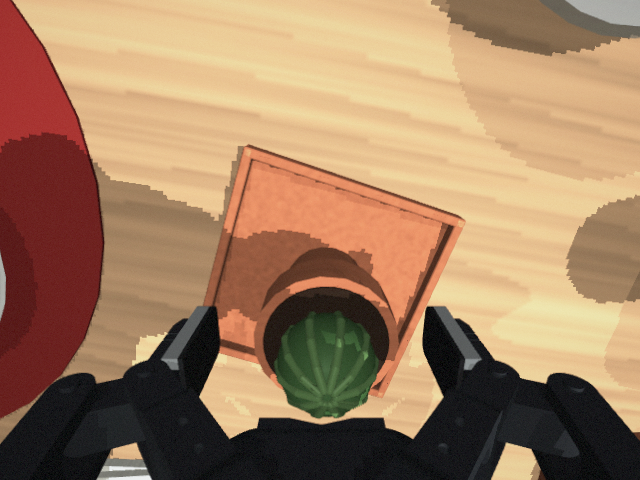

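```bash
python3 -m handwheel '[[[-0.12,-0.08,-0.2],[-0.2,0.3,0],0],[[0,0,0],[0,0,0],0],[[0,0,0],[0,0,0],0.3]]' 40|grep -E 'pos|rot|force'; python3 -m handwheel '[[[0,0,0],[0,0,0],0.5],[[0,0,0],[0,0,0],1],[[0,0,0],[0,0,0],1],[[0,0,0],[0,0,0],1]]' 60;python3 -c "
from h import *
s=readout.observe();print(s['tool_rot']);wsnap('w11')"
```

```text
ee_pos: [0.6212, 0.2665, 0.0398]
tool_rot: [-0.0, 0.996, 0.087, 0.001]
contact_force: [-0.6, 0.7, -0.3]
t: 11.9
ee_pos: [0.6215, 0.2666, 0.0407]
tool_rot: [-0.0, 0.996, 0.087, 0.002]
contact_force: [0.4, 0.2, -1.9]
grip_width: 0.0562
[-4.61039688e-04  9.96190519e-01  8.71855068e-02  1.71031956e-03]
```

View pics/w11.png

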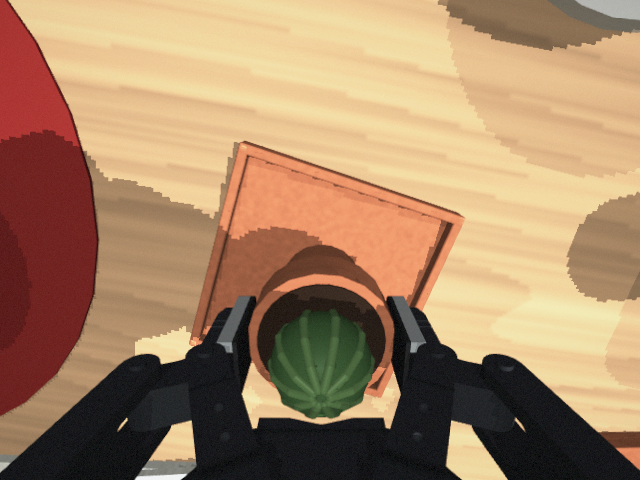

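```bash
python3 -m handwheel '[[[0,0,0.3],[0,0,0],1],[[0,0,0.7],[0,0,0],1],[[0,0,1],[0,0,0],1],[[0,0,1],[0,0,0],1],[[0,-0.2,1],[0,0,0],1]]' 60;python3 -m handwheel '[[[-0.1,-0.6,0.2],[0,0,0],1],[[-0.25,-1,0],[0,0,0],1],[[-0.25,-1,0],[0,0,0],1],[[-0.25,-1,0],[0,0,0],1],[[-0.25,-1,0],[0,0,0],1]]';python3 -m handwheel '[[[-0.25,-1,0],[0,0,0],1],[[-0.25,-1,0],[0,0,0],1],[[-0.25,-1,0],[0,0,0],1],[[-0.25,-1,0],[0,0,0],1],[[-0.25,-1,0],[0,0,0],1]]'
```

```text
t: 12.45
ee_pos: [0.6183, 0.2608, 0.141]
tool_rot: [0.001, 0.996, 0.087, -0.002]
contact_force: [0.7, 0.1, -2.8]
grip_width: 0.0565
t: 12.95
ee_pos: [0.5904, 0.1425, 0.1493]
tool_rot: [-0.0, 0.996, 0.089, 0.001]
contact_force: [-0.1, 0.8, -1.7]
grip_width: 0.0564
t: 13.45
ee_pos: [0.5531, 0.009, 0.1466]
tool_rot: [0.0, 0.996, 0.089, -0.001]
contact_force: [0.2, 0.2, -1.9]
grip_width: 0.0561
```

```bash
python3 -m handwheel '[[[-0.25,-1,0],[0,0,0],1],[[-0.25,-1,0],[0,0,0],1],[[-0.25,-1,0],[0,0,0],1],[[-0.25,-1,0],[0,0,0],1],[[-0.25,-1,0],[0,0,0],1]]'|grep pos;python3 -m handwheel '[[[-0.25,-1,0],[0,0,0],1],[[-0.25,-1,0],[0,0,0],1],[[-0.25,-1,0],[0,0,0],1],[[-0.25,-1,0],[0,0,0],1],[[-0.2,-0.6,0],[0,0,0],1]]'|grep pos;python3 -m handwheel '[[[0,-0.2,0],[0,0,0],1],[[0,0,0],[0,0,0],1]]';python3 -c "
from h import *
s=readout.observe();print(s['tool_rot']);wsnap('w12')"
```

```text
ee_pos: [0.515, -0.1232, 0.1441]
ee_pos: [0.4779, -0.2451, 0.1417]
t: 14.65
ee_pos: [0.4757, -0.2521, 0.1409]
tool_rot: [-0.001, 0.996, 0.086, -0.006]
contact_force: [0.7, 0.0, -2.1]
grip_width: 0.0561
[-0.00137597  0.99630707  0.08564429 -0.0059482 ]
```

View pics/w12.png

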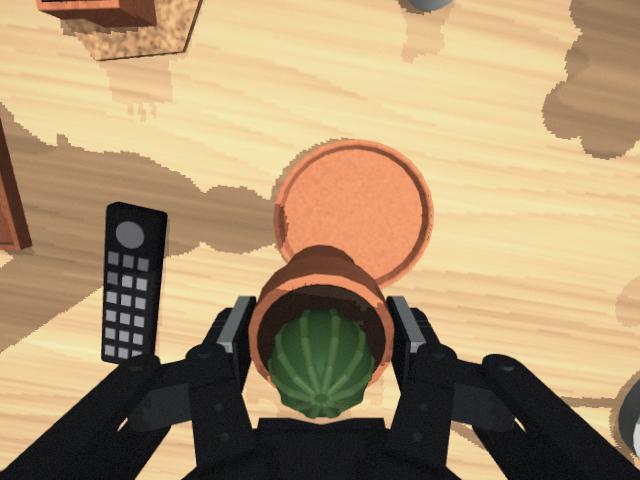

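Run:
```python
from h import *
im=cv2.imread('pics/w12.png')[:,:,::-1].copy();T=np.load('pics/w12.npy')
c=terr(im,T,(265,130,445,240))[2].reshape(-1,2); c=c[c[:,1]<235]
P=onz('wrist',c,.013,T)[:,:2]*1000
h=cv2.convexHull(P.astype(np.float32))[:,0]
A=np.c_[2*h,np.ones(len(h))];s=np.linalg.lstsq(A,(h**2).sum(1),rcond=None)[0];print(s[:2],np.sqrt(s[2]+s[0]**2+s[1]**2))
```

```text
[ 484.97558619 -275.24547994] 62.32368994870554
```

```bash
python3 -m handwheel '[[[0.41,-0.92,0],[-0.1,-0.7,0],1],[[0,0,-0.8],[0,0,0],1],[[0,0,-1],[0,0,0],1],[[0,0,-1],[0,0,0],1],[[0,0,-0.4],[0,0,0],1]]'|grep -E 'pos|rot|force';python3 -m handwheel '[[[0,0,-0.1],[0,0,0],1],[[0,0,0],[0,0,0],1]]'|grep -E 'pos|rot|force';python3 -c "
from h import *
s=readout.observe();print(s['tool_rot'])"
```

```text
ee_pos: [0.488, -0.2717, 0.06]
tool_rot: [0.001, 0.996, 0.088, 0.002]
contact_force: [0.1, 0.2, -2.7]
ee_pos: [0.4877, -0.2701, 0.0566]
tool_rot: [-0.0, 0.996, 0.088, 0.001]
contact_force: [-0.4, -0.6, -2.1]
[-1.11968600e-04  9.96083409e-01  8.84160014e-02  6.63983159e-04]
```

```bash
python3 -m handwheel '[[[-0.07,-0.19,-0.1],[0,0,0],1],[[0,0,-0.2],[0,0,0],1],[[0,0,-0.2],[0,0,0],1],[[0,0,0],[0,0,0],1]]'|grep -E 'pos|rot|force';python3 -m handwheel '[[[0,0,-0.06],[0,0,0],1],[[0,0,0],[0,0,0],1]]'|grep -E 'pos|rot|force';python3 -m handwheel '[[[0,0,-0.05],[0,0,0],1],[[0,0,0],[0,0,0],1]]'|grep -E 'pos|rot|force'
```

```text
ee_pos: [0.4874, -0.276, 0.0459]
tool_rot: [0.001, 0.996, 0.089, 0.002]
contact_force: [0.3, -0.0, -2.4]
ee_pos: [0.4875, -0.2761, 0.0444]
tool_rot: [0.001, 0.996, 0.088, 0.002]
contact_force: [0.4, 0.1, -2.3]
ee_pos: [0.4876, -0.2762, 0.0432]
tool_rot: [0.001, 0.996, 0.088, 0.003]
contact_force: [-0.0, 0.2, -1.9]
```

```bash
python3 -m handwheel '[[[-0.06,0.04,-0.05],[0,0.3,0],1],[[0,0,0],[0,0,0],1]]'|grep -E 'pos|rot|force';python3 -m handwheel '[[[0,0,-0.05],[0,0,0],1],[[0,0,0],[0,0,0],1]]'|grep -E 'pos|rot|force'
```

```text
ee_pos: [0.486, -0.2751, 0.0419]
tool_rot: [0.001, 0.996, 0.088, -0.0]
contact_force: [0.2, 0.6, -1.6]
ee_pos: [0.4861, -0.2751, 0.0407]
tool_rot: [0.001, 0.996, 0.089, -0.0]
contact_force: [-0.4, -0.1, -2.1]
```

```bash
python3 -m handwheel '[[[0,0,-0.04],[0,0,0],1],[[0,0,0],[0,0,0],1]]'|grep -E 'pos|rot|force';python3 -m handwheel '[[[0,0,-0.04],[0,0,0],1],[[0,0,0],[0,0,0],1]]'|grep -E 'pos|rot|force'
```

```text
ee_pos: [0.4861, -0.2752, 0.0408]
tool_rot: [0.001, 0.996, 0.089, -0.0]
contact_force: [0.0, -0.6, -1.9]
ee_pos: [0.4863, -0.2753, 0.0407]
tool_rot: [0.002, 0.996, 0.089, 0.0]
contact_force: [-0.4, 0.2, -2.7]
```

Run:
```python
from h import *
s=readout.observe();print(s['contact_force'],s['ee_pos'])
im=snap('scene','s13');o=im[165:240,110:220,::-1]
cv2.imwrite('pics/s13c.png',cv2.resize(o,None,fx=6,fy=6,interpolation=cv2.INTER_CUBIC))
```

```text
[-0.42719356  0.15173616 -2.73418224] [ 0.48628505 -0.27534229  0.04073944]
```

View pics/s13c.png

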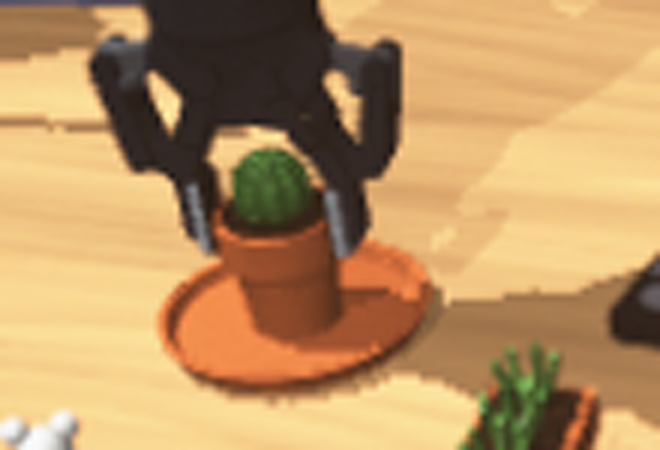

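```bash
python3 -m handwheel '[[[0,0,-0.06],[0,0,0],1],[[0,0,0],[0,0,0],1]]'|grep -E 'pos|rot|force';python3 -m handwheel '[[[0,0,-0.06],[0,0,0],1],[[0,0,0],[0,0,0],1]]'|grep -E 'pos|rot|force'
```

```text
ee_pos: [0.4864, -0.2755, 0.0408]
tool_rot: [0.002, 0.996, 0.089, 0.001]
contact_force: [1.1, 0.5, -2.6]
ee_pos: [0.4867, -0.2757, 0.0407]
tool_rot: [0.002, 0.996, 0.089, 0.001]
contact_force: [0.2, -0.0, -2.8]
```

```bash
python3 -m handwheel '[[[0,0,0],[0,0,0],0.6],[[0,0,0],[0,0,0],0.3],[[0,0,0],[0,0,0],0],[[0,0,0],[0,0,0],0]]'|grep -E 'pos|rot|force|wid';python3 -m handwheel '[[[0,0,0.5],[0,0,0],0],[[0,0,1],[0,0,0],0],[[0,0,1],[0,0,0],0],[[0,0,1],[0,0,0],0],[[-0.3,0.6,1],[0,0,0],0]]'|grep -E 'pos|rot|force|wid';python3 -m handwheel '[[[-0.3,1,1],[0,0,0],0],[[0,1,0],[0,0,0],0],[[0,0,0],[0,0,0],0]]'; python3 -c "
from h import *
wsnap('w14')"
```

```text
ee_pos: [0.4869, -0.2758, 0.0401]
tool_rot: [0.002, 0.996, 0.089, 0.001]
contact_force: [0.2, -0.2, 0.0]
grip_width: 0.0851
ee_pos: [0.478, -0.2605, 0.156]
tool_rot: [0.001, 0.996, 0.088, -0.001]
contact_force: [0.5, -0.2, 0.6]
grip_width: 0.0855
t: 18.65
ee_pos: [0.4707, -0.2091, 0.1881]
tool_rot: [0.002, 0.996, 0.088, 0.002]
contact_force: [-0.9, 0.1, -0.0]
grip_width: 0.0855
```

View pics/w14.png

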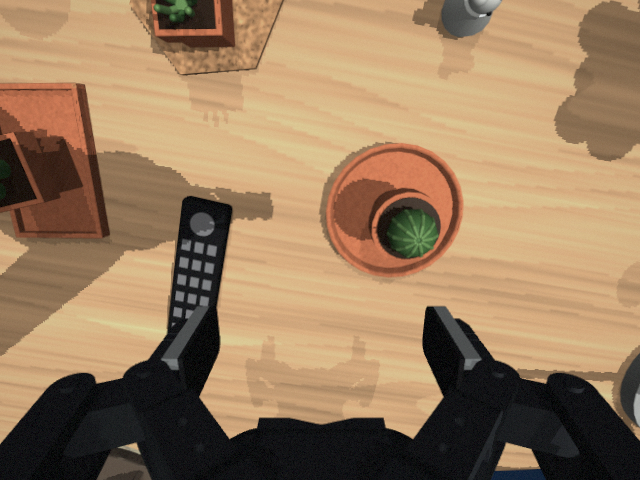

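Run:
```python
from h import *
im=cv2.imread('pics/w14.png')[:,:,::-1].copy();T=np.load('pics/w14.npy')
a=soil(im,T,(372,192,442,262),.062);print('pot',a[1])
b=terr(im,T,(315,135,470,280));print('rd',b[1])
```

```text
pot ((485.30889892578125, -276.332763671875), 26.488136291503906)
rd ((484.9221496582031, -275.2909851074219), 62.890525817871094)
```

```bash
python3 -m handwheel '[[[0,0.6,0],[0,0,0],0],[[0,1,0],[0,0,0],0],[[0,1,0],[0,0,0],0],[[-0.2,1,0],[0,0,0],0],[[-0.2,1,0],[0,0,0],0]]'|grep -E 'pos|force'; python3 -m handwheel '[[[-0.2,1,0],[0,0,0],0],[[-0.2,1,0],[0,0,0],0],[[0,1,0],[0,0,0],0],[[0,1,0],[0,0,0],0],[[0,0.6,0],[0,0,0],0]]'|grep -E 'pos|force'; python3 -m handwheel '[[[0,0,0],[0,0,0],0]]'
python3 - <<'E'
from h import *
im,T=wsnap('w15')
E
```

```text
ee_pos: [0.4619, -0.0946, 0.1886]
contact_force: [0.5, -0.3, -1.0]
ee_pos: [0.4495, 0.0258, 0.1878]
contact_force: [0.3, 0.9, 0.3]
t: 19.8
ee_pos: [0.4493, 0.0273, 0.1876]
tool_rot: [0.003, 0.996, 0.085, 0.001]
contact_force: [-0.8, -0.1, 0.5]
grip_width: 0.0854
```

View pics/w15.png

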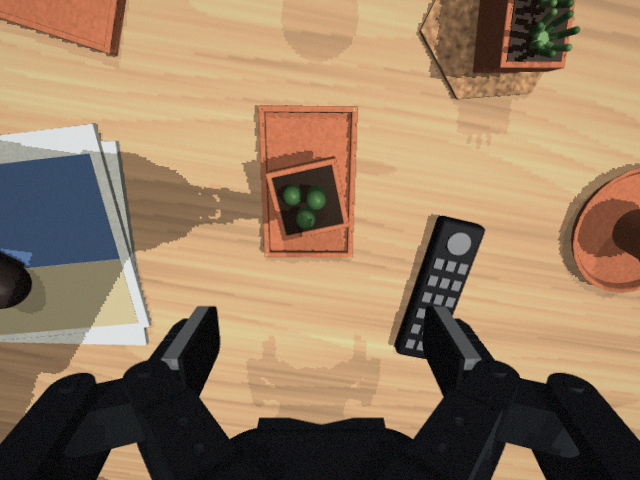

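Run:
```python
from h import *
im=cv2.imread('pics/w15.png')[:,:,::-1].copy();T=np.load('pics/w15.npy')
a=soil(im,T,(264,158,350,240),.062);print('pot',a[0])
b=terr(im,T,(255,98,362,262));print('ob',b[0])
o=im[:,:,::-1].copy();cv2.drawContours(o,[a[2],b[2]],-1,(255,0,0),1);cv2.imwrite('pics/o15.png',cv2.resize(o[90:270,240:380],None,fx=3,fy=3))
```

```text
pot ((471.0316162109375, 40.67654037475586), (46.69455337524414, 45.866981506347656), 21.63565444946289)
ob ((474.79852294921875, 42.72802734375), (133.88653564453125, 83.03658294677734), 9.337898254394531)
```

View pics/o15.png

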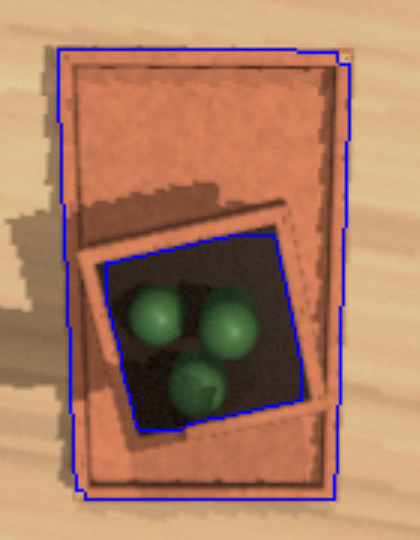

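```bash
python3 -m handwheel '[[[0.5,0.3,0],[0,0,6],0],[[0.37,0.24,-0.6],[0,0,5.8],0],[[0,0,-1],[0,0,0],0],[[0,0,-1],[0,0,0],0],[[0,0,-0.5],[0,0,0],0]]'|grep -E 'pos|rot|force';python3 -m handwheel '[[[0,0,-0.1],[0,0,0],0],[[0,0,0],[0,0,0],0]]'|grep -E 'pos|rot|force'; python3 -c "
from h import *
s=readout.observe();print(s['tool_rot']);im,T=wsnap('w16');print(soil(im,T,(240,170,400,330),.062)[0])"
```

```text
ee_pos: [0.474, 0.037, 0.1092]
tool_rot: [0.004, 0.982, 0.19, 0.003]
contact_force: [0.7, 0.2, -0.7]
ee_pos: [0.473, 0.0355, 0.105]
tool_rot: [0.004, 0.982, 0.189, 0.001]
contact_force: [-0.8, 0.8, 0.9]
[0.00353058 0.98196788 0.18901071 0.00125037]
((468.842529296875, 39.524696350097656), (51.451324462890625, 46.5828857421875), 21.625389099121094)
```

View pics/w16.png

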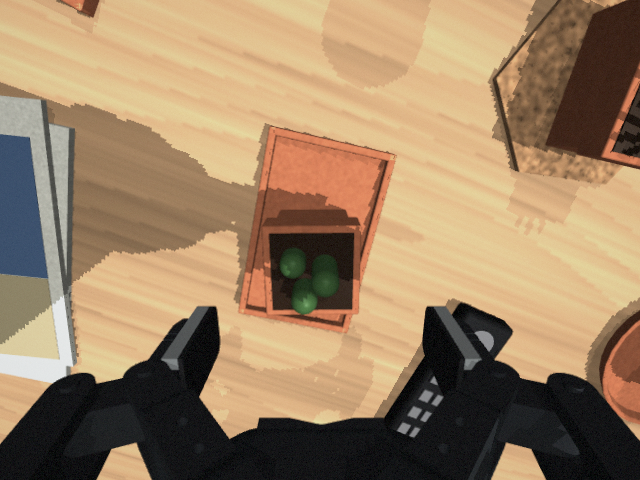

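```bash
python3 -m handwheel '[[[-0.1,0.21,-0.6],[0.37,0.22,0],0],[[0,0,-0.8],[0,0,0],0],[[0,0,-0.8],[0,0,0],0],[[0,0,-0.5],[0,0,0],0],[[0,0,0],[0,0,0],0]]'|grep -E 'pos|rot|force';python3 -c "
from h import *
s=readout.observe();print(s['tool_rot']);im,T=wsnap('w17')"
```

```text
ee_pos: [0.4747, 0.0397, 0.0405]
tool_rot: [0.001, 0.982, 0.188, 0.005]
contact_force: [0.6, 0.9, 0.2]
[7.19339066e-04 9.82100602e-01 1.88300630e-01 4.55660970e-03]
```

View pics/w17.png

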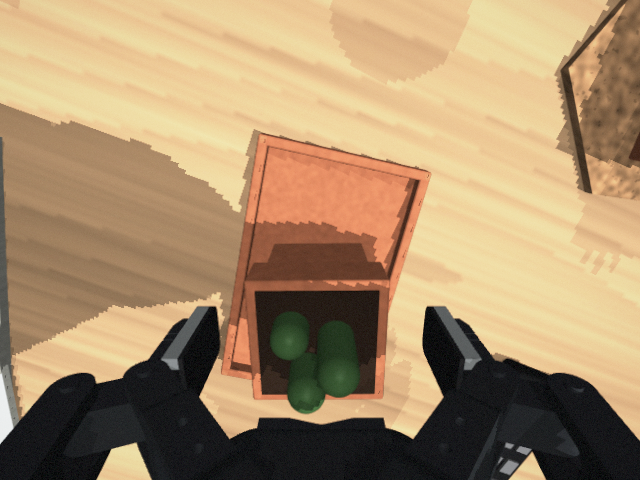

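```bash
python3 -m handwheel '[[[-0.15,0.03,-0.1],[0,0.5,0],0],[[0,0,0],[0,0,0],0],[[0,0,0],[0,0,0],0.3]]' 40|grep -E 'pos|rot|force'; python3 -m handwheel '[[[0,0,0],[0,0,0],0.5],[[0,0,0],[0,0,0],1],[[0,0,0],[0,0,0],1],[[0,0,0],[0,0,0],1]]' 60;python3 -c "
from h import *
s=readout.observe();print(s['tool_rot'])"
```

```text
ee_pos: [0.4725, 0.0404, 0.0409]
tool_rot: [0.0, 0.982, 0.188, 0.002]
contact_force: [0.1, -0.1, -0.1]
t: 21.85
ee_pos: [0.4731, 0.0405, 0.0423]
tool_rot: [0.0, 0.982, 0.188, 0.003]
contact_force: [0.8, -1.0, -1.0]
grip_width: 0.0527
[3.06617216e-04 9.82107049e-01 1.88302041e-01 2.82686564e-03]
```

```bash
python3 -m handwheel '[[[0,0,0.3],[0,0,0],1],[[0,0,0.7],[0,0,0],1],[[0,0,1],[0,0,0],1],[[0,0,1],[0,0,0],1],[[0.2,0.3,1],[0,0,0],1]]' 60;python3 -m handwheel '[[[0.6,0.9,0.2],[0,0,0],1],[[0.65,1,0],[0,0,0],1],[[0.65,1,0],[0,0,0],1],[[0.65,1,0],[0,0,0],1],[[0.65,1,0],[0,0,0],1]]'|grep -E 'pos|rot|wid';python3 -m handwheel '[[[0.65,1,0],[0,0,0],1],[[0.65,1,0],[0,0,0],1],[[0.65,1,0],[0,0,0],1],[[0.4,0.6,0],[0,0,0],1],[[0,0,0],[0,0,0],1]]'; python3 -c "
from h import *
s=readout.observe();print(s['tool_rot']);wsnap('w18')"
```

```text
t: 22.35
ee_pos: [0.4744, 0.0475, 0.1441]
tool_rot: [-0.0, 0.982, 0.188, -0.001]
contact_force: [0.3, -0.3, -2.0]
grip_width: 0.0525
ee_pos: [0.5569, 0.1725, 0.1565]
tool_rot: [0.0, 0.983, 0.186, 0.002]
grip_width: 0.0525
t: 23.35
ee_pos: [0.6182, 0.2695, 0.1586]
tool_rot: [-0.0, 0.982, 0.187, 0.002]
contact_force: [0.3, -0.5, -1.5]
grip_width: 0.0529
[-9.61761863e-05  9.82281898e-01  1.87396076e-01  2.23052633e-03]
```

View pics/w18.png

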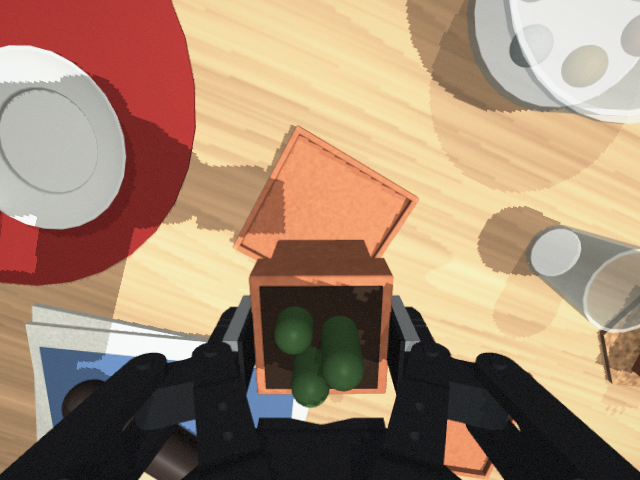

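```bash
python3 -m handwheel '[[[0.1,0,-0.6],[0,0.25,0],1],[[0,0,-0.9],[0,0,0],1],[[0,0,-1],[0,0,0],1],[[0,0,-1],[0,0,0],1],[[0,0,-0.5],[0,0,0],1]]'|grep -E 'pos|rot|force';python3 -m handwheel '[[[0,0,0],[0,0,0],1],[[0,0,0],[0,0,0],1]]'|grep -E 'pos|rot|force';python3 -c "
from h import *
s=readout.observe();print(s['tool_rot'])"
```

```text
ee_pos: [0.6183, 0.2645, 0.0547]
tool_rot: [-0.0, 0.983, 0.186, -0.001]
contact_force: [0.9, 0.5, -1.7]
ee_pos: [0.6166, 0.2627, 0.0526]
tool_rot: [0.0, 0.983, 0.186, -0.003]
contact_force: [-0.1, -0.4, -2.6]
[ 1.76109628e-04  9.82595999e-01  1.85733407e-01 -2.85897163e-03]
```

```bash
python3 -m handwheel '[[[0.2,0.2,-0.1],[0.08,-0.32,0],1],[[0,0,-0.1],[0,0,0],1],[[0,0,0],[0,0,0],1]]'|grep -E 'pos|rot|force';python3 -m handwheel '[[[0,0,-0.05],[0,0,0],1],[[0,0,0],[0,0,0],1]]'|grep -E 'pos|rot|force';python3 -m handwheel '[[[0,0,-0.05],[0,0,0],1],[[0,0,0],[0,0,0],1]]'|grep -E 'pos|rot|force'
```

```text
ee_pos: [0.6236, 0.2685, 0.0499]
tool_rot: [-0.0, 0.983, 0.186, 0.002]
contact_force: [-0.7, 0.2, -3.2]
ee_pos: [0.6242, 0.2689, 0.0495]
tool_rot: [-0.0, 0.983, 0.186, 0.003]
contact_force: [0.0, 0.1, -2.0]
ee_pos: [0.6243, 0.2689, 0.0485]
tool_rot: [-0.0, 0.983, 0.186, 0.003]
contact_force: [0.3, -0.2, -1.9]
```

```bash
python3 -m handwheel '[[[-0.1,-0.04,-0.08],[0,0.3,0],1],[[0,0,-0.04],[0,0,0],1],[[0,0,0],[0,0,0],1]]'|grep -E 'pos|rot|force';python3 -m handwheel '[[[0,0,-0.06],[0,0,0],1],[[0,0,0],[0,0,0],1]]'|grep -E 'pos|rot|force';python3 -m handwheel '[[[0,0,-0.05],[0,0,0],1],[[0,0,0],[0,0,0],1]]'|grep -E 'pos|rot|force'
```

```text
ee_pos: [0.6214, 0.2678, 0.0452]
tool_rot: [-0.001, 0.983, 0.186, 0.0]
contact_force: [-0.5, 0.8, -1.5]
ee_pos: [0.6213, 0.2677, 0.0435]
tool_rot: [-0.001, 0.983, 0.186, -0.0]
contact_force: [0.0, 0.5, -1.7]
ee_pos: [0.6214, 0.2678, 0.0422]
tool_rot: [-0.001, 0.983, 0.186, 0.0]
contact_force: [0.4, 0.3, -2.5]
```

```bash
python3 -m handwheel '[[[0,0,-0.04],[0,0,0],1],[[0,0,0],[0,0,0],1]]'|grep -E 'pos|rot|force';python3 -m handwheel '[[[0,0,-0.04],[0,0,0],1],[[0,0,0],[0,0,0],1]]'|grep -E 'pos|rot|force'
```

```text
ee_pos: [0.6216, 0.2679, 0.0423]
tool_rot: [-0.001, 0.983, 0.186, 0.0]
contact_force: [-0.1, 0.2, -1.9]
ee_pos: [0.6218, 0.268, 0.0421]
tool_rot: [-0.001, 0.983, 0.186, 0.001]
contact_force: [-0.3, 0.3, -2.1]
```

```bash
python3 -m handwheel '[[[0,0,0],[0,0,0],0.6],[[0,0,0],[0,0,0],0.3],[[0,0,0],[0,0,0],0],[[0,0,0],[0,0,0],0]]'|grep -E 'pos|rot|force|wid';python3 -m handwheel '[[[0,0,0.5],[0,0,0],0],[[0,0,1],[0,0,0],0],[[0,0,1],[0,0,0],0],[[0,0,1],[0,0,0],0],[[-0.6,0,1],[0,0,-2],0]]'|grep -E 'pos|rot|force|wid';python3 -m handwheel '[[[-1,-0.5,1],[0,0,-5],0],[[-0.6,-0.6,0.5],[0,0,-5],0],[[0,0,0],[0,0,0],0]]'; python3 -c "
from h import *
wsnap('w19')"
```

```text
ee_pos: [0.622, 0.2681, 0.0419]
tool_rot: [-0.001, 0.983, 0.186, 0.001]
contact_force: [0.2, -0.5, -0.2]
grip_width: 0.0846
ee_pos: [0.6059, 0.2672, 0.1576]
tool_rot: [-0.001, 0.986, 0.168, -0.001]
contact_force: [1.2, -0.7, 0.9]
grip_width: 0.0854
t: 27.1
ee_pos: [0.5651, 0.2399, 0.2029]
tool_rot: [-0.002, 0.997, 0.078, 0.002]
contact_force: [0.6, -0.1, -1.1]
grip_width: 0.0855
```

View pics/w19.png

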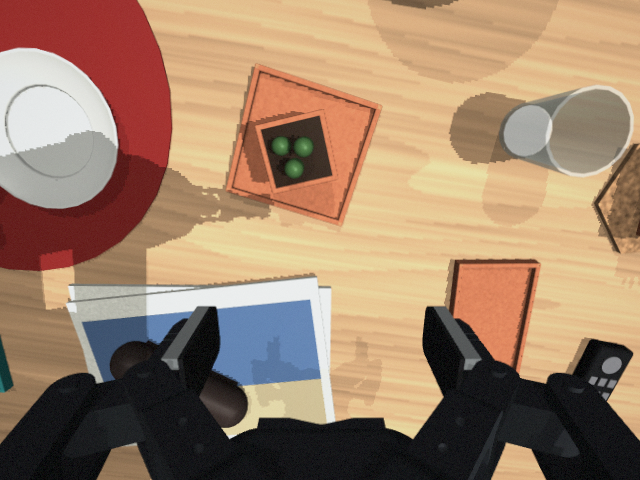

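```bash
python3 - <<'E'
from h import *
im=cv2.imread('pics/w19.png')[:,:,::-1].copy();T=np.load('pics/w19.npy')
print('pot',soil(im,T,(256,112,335,192),.062)[0]);print('sq',terr(im,T,(220,58,390,230))[0])
E
python3 -m handwheel '[[[0,-0.6,0],[0,0,0],0],[[0,-1,0],[0,0,0],0],[[0,-1,0],[0,0,0],0],[[0,-1,0],[0,0,0],0],[[0,-1,0],[0,0,0],0]]'|grep -E 'pos|force'; python3 -m handwheel '[[[0,-1,0],[0,0,0],0],[[0,-1,0],[0,0,0],0],[[0,-1,0],[0,0,0],0],[[0,-1,0],[0,0,0],0],[[0,-1,0],[0,0,0],0]]'|grep -E 'pos|force'; python3 -m handwheel '[[[0,-1,0],[0,0,0],0],[[0,-1,0],[0,0,0],0],[[0,-0.7,0],[0,0,0],0],[[0,0,0],[0,0,0],0]]'
python3 - <<'E'
from h import *
im,T=wsnap('w20')
E
```

```text
pot ((620.740966796875, 268.302978515625), (45.62245178222656, 45.28908157348633), 21.83637809753418)
sq ((620.2976684570312, 268.0358581542969), (114.86796569824219, 114.99796295166016), 81.62344360351562)
ee_pos: [0.5674, 0.1233, 0.2014]
contact_force: [-0.1, 0.5, 0.6]
ee_pos: [0.5679, -0.0098, 0.1985]
contact_force: [0.6, 0.1, 0.5]
t: 28.55
ee_pos: [0.5678, -0.0854, 0.1961]
tool_rot: [-0.002, 0.996, 0.09, -0.001]
contact_force: [0.5, 0.6, -0.1]
grip_width: 0.0852
```

View pics/w20.png

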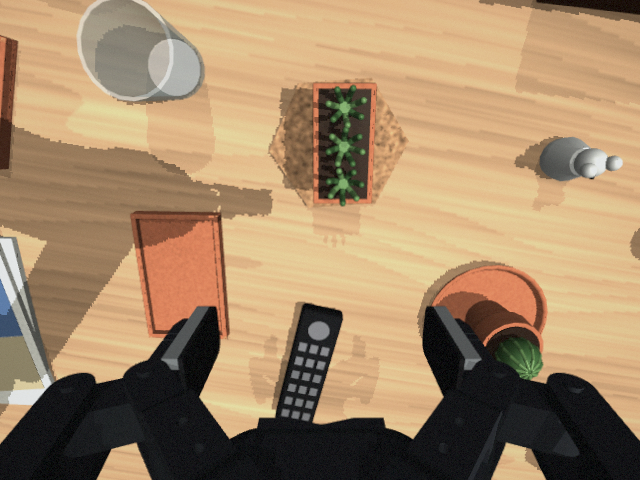

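```bash
python3 - <<'E'
from h import *
im=cv2.imread('pics/w20.png')[:,:,::-1].copy();T=np.load('pics/w20.npy')
print('pot',soil(im,T,(306,78,382,206),.062)[0])
E
python3 -m handwheel '[[[0.9,-0.1,0],[0,0,0],0],[[0.9,-0.1,-0.5],[0,0,0],0],[[0.7,0,-1],[0,0,0],0],[[0,0,-1],[0,0,0],0],[[0,0,-0.6],[0,0,0],0]]'|grep -E 'pos|rot|force';python3 -m handwheel '[[[0,0,0],[0,0,0],0],[[0,0,0],[0,0,0],0]]'|grep -E 'pos|rot|force'; python3 -c "
from h import *
s=readout.observe();print(s['tool_rot']);im,T=wsnap('w21')"
```

```text
pot ((633.6063842773438, -89.9786605834961), (79.48091888427734, 36.989723205566406), 10.179920196533203)
ee_pos: [0.6342, -0.0874, 0.1169]
tool_rot: [-0.002, 0.996, 0.092, 0.0]
contact_force: [-0.8, -0.2, -0.2]
ee_pos: [0.633, -0.0858, 0.1143]
tool_rot: [-0.003, 0.996, 0.093, -0.002]
contact_force: [-0.9, 0.5, -0.0]
[-0.00290014  0.99564258  0.09318518 -0.00198918]
```

View pics/w21.png

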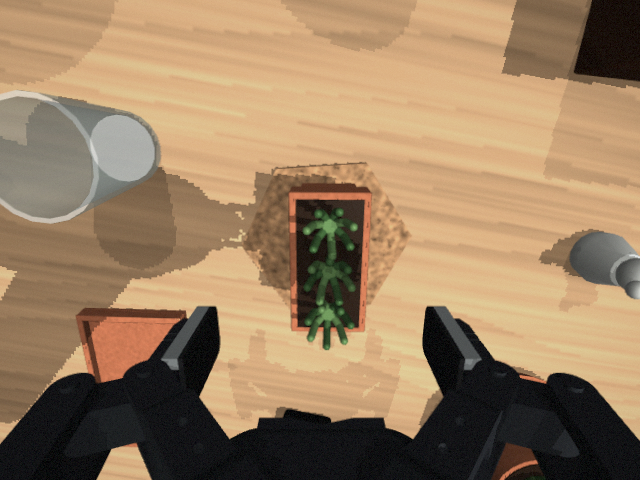

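```bash
python3 -m handwheel '[[[0,-0.18,-0.7],[-0.31,-0.26,0],0],[[0,0,-0.8],[0,0,0],0],[[0,0,-0.8],[0,0,0],0],[[0,0,-0.6],[0,0,0],0],[[0,0,0],[0,0,0],0]]'|grep -E 'pos|rot|force';python3 -m handwheel '[[[0,0,0],[0,0,0],0]]'|grep -E 'pos|rot|force';python3 -c "
from h import *
s=readout.observe();print(s['tool_rot']);im,T=wsnap('w22')"
```

```text
ee_pos: [0.6364, -0.0901, 0.0458]
tool_rot: [0.001, 0.996, 0.094, 0.004]
contact_force: [0.2, 0.1, 0.2]
ee_pos: [0.6368, -0.0901, 0.0466]
tool_rot: [0.001, 0.996, 0.094, 0.005]
contact_force: [0.4, 0.7, 0.0]
[0.00135304 0.99555586 0.0940469  0.00467666]
```

View pics/w22.png

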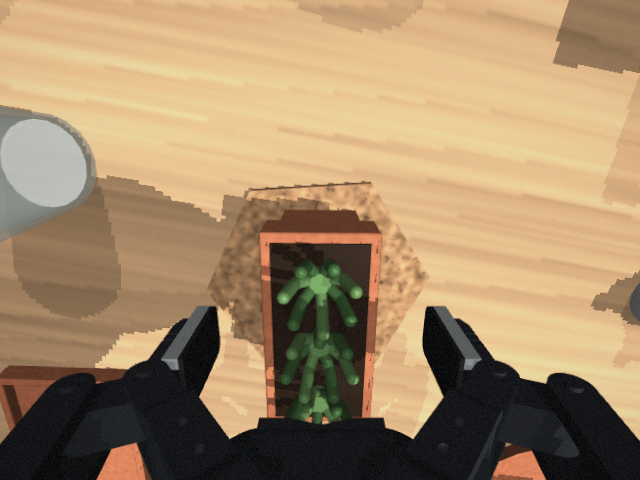

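```bash
python3 -m handwheel '[[[-0.12,0,-0.25],[0.1,0.52,0],0],[[0,0,0],[0,0,0],0],[[0,0,0],[0,0,0],0.3]]' 40|grep -E 'pos|rot|force'; python3 -m handwheel '[[[0,0,0],[0,0,0],0.6],[[0,0,0],[0,0,0],1],[[0,0,0],[0,0,0],1],[[0,0,0],[0,0,0],1],[[0,0,0],[0,0,0],1]]' 60;python3 -c "
from h import *
s=readout.observe();print(s['tool_rot'])"
```

```text
ee_pos: [0.6348, -0.0903, 0.0421]
tool_rot: [0.0, 0.996, 0.094, 0.001]
contact_force: [-0.4, 1.2, 0.2]
t: 30.8
ee_pos: [0.6351, -0.0903, 0.0429]
tool_rot: [0.0, 0.996, 0.094, 0.002]
contact_force: [0.4, 0.2, -0.1]
grip_width: 0.0446
[4.12653918e-04 9.95568028e-01 9.40282678e-02 1.67790769e-03]
```

```bash
python3 -m handwheel '[[[0,0,0.3],[0,0,0],1],[[0,0,0.7],[0,0,0],1],[[0,0,1],[0,0,0],1],[[0,0,1],[0,0,0],1],[[-0.2,0.1,1],[0,0,0],1]]' 60;python3 -m handwheel '[[[-0.7,0.5,0.2],[0,0,0],1],[[-1,0.85,0],[0,0,0],1],[[-1,0.85,0],[0,0,0],1],[[-1,0.85,0],[0,0,0],1],[[-1,0.85,0],[0,0,0],1]]'|grep -E 'pos|rot|wid';python3 -m handwheel '[[[-1,0.85,0],[0,0,0],1],[[-0.4,0.3,0],[0,0,0],1],[[0,0,0],[0,0,0],1],[[0,0,0],[0,0,0],1]]'; python3 -c "
from h import *
s=readout.observe();print(s['tool_rot']);wsnap('w23')"
```

```text
t: 31.3
ee_pos: [0.6271, -0.0874, 0.1434]
tool_rot: [-0.001, 0.996, 0.094, -0.002]
contact_force: [1.1, 0.4, -2.4]
grip_width: 0.0446
ee_pos: [0.5108, 0.01, 0.1555]
tool_rot: [0.001, 0.996, 0.092, 0.004]
grip_width: 0.0442
t: 32.2
ee_pos: [0.4717, 0.0414, 0.1574]
tool_rot: [0.001, 0.996, 0.094, 0.004]
contact_force: [-0.6, -0.4, -2.4]
grip_width: 0.045
[8.25580514e-04 9.95605844e-01 9.35639734e-02 3.75560095e-03]
```

View pics/w23.png

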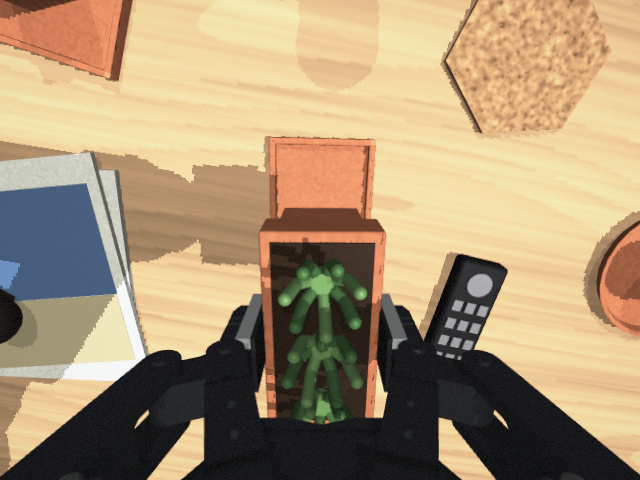

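```bash
python3 -m handwheel '[[[0.12,0.05,-0.6],[0,0.42,-1.3],1],[[0,0,-0.9],[0,0,0],1],[[0,0,-1],[0,0,0],1],[[0,0,-1],[0,0,0],1],[[0,0,-0.4],[0,0,0],1]]'|grep -E 'pos|rot|force';python3 -m handwheel '[[[0,0,0],[0,0,0],1],[[0,0,0],[0,0,0],1]]'|grep -E 'pos|rot|force';python3 -c "
from h import *
s=readout.observe();print(s['tool_rot'])"
```

```text
ee_pos: [0.4832, 0.0392, 0.0586]
tool_rot: [0.001, 0.997, 0.08, 0.005]
contact_force: [-0.2, 0.6, -2.1]
ee_pos: [0.4838, 0.0383, 0.0578]
tool_rot: [0.001, 0.997, 0.079, 0.004]
contact_force: [1.0, 0.4, -1.5]
[9.53373097e-04 9.96853593e-01 7.91661194e-02 3.83798516e-03]
```

```bash
python3 -m handwheel '[[[-0.31,0.17,-0.15],[0.07,0.45,0.3],1],[[0,0,-0.15],[0,0,0],1],[[0,0,0],[0,0,0],1],[[0,0,0],[0,0,0],1]]'|grep -E 'pos|rot|force';python3 -c "
from h import *
s=readout.observe();print(s['tool_rot'])"
```

```text
ee_pos: [0.4772, 0.0429, 0.0523]
tool_rot: [0.0, 0.997, 0.082, 0.002]
contact_force: [-0.4, -0.9, -1.8]
[5.42343623e-05 9.96631886e-01 8.19878124e-02 1.69675806e-03]
```

```bash
python3 -m handwheel '[[[-0.04,0,-0.12],[0,0.2,0],1],[[0,0,-0.08],[0,0,0],1],[[0,0,0],[0,0,0],1]]'|grep -E 'pos|rot|force';python3 -m handwheel '[[[0,0,-0.06],[0,0,0],1],[[0,0,0],[0,0,0],1]]'|grep -E 'pos|rot|force';python3 -m handwheel '[[[0,0,-0.05],[0,0,0],1],[[0,0,0],[0,0,0],1]]'|grep -E 'pos|rot|force'
```

```text
ee_pos: [0.4766, 0.043, 0.0474]
tool_rot: [-0.0, 0.997, 0.082, 0.0]
contact_force: [-0.3, -0.6, -2.4]
ee_pos: [0.4767, 0.043, 0.0457]
tool_rot: [-0.0, 0.997, 0.082, 0.0]
contact_force: [-0.7, -0.0, -3.2]
ee_pos: [0.4766, 0.043, 0.0443]
tool_rot: [-0.0, 0.997, 0.082, 0.0]
contact_force: [-0.2, -0.7, -3.3]
```

```bash
python3 -m handwheel '[[[0,0,-0.05],[0,0,0],1],[[0,0,0],[0,0,0],1]]'|grep -E 'pos|rot|force';python3 -m handwheel '[[[0,0,-0.04],[0,0,0],1],[[0,0,0],[0,0,0],1]]'|grep -E 'pos|rot|force';python3 -m handwheel '[[[0,0,-0.04],[0,0,0],1],[[0,0,0],[0,0,0],1]]'|grep -E 'pos|rot|force'
```

```text
ee_pos: [0.4767, 0.043, 0.043]
tool_rot: [-0.0, 0.997, 0.082, 0.0]
contact_force: [0.2, 0.4, -2.4]
ee_pos: [0.4768, 0.0431, 0.043]
tool_rot: [-0.0, 0.997, 0.082, 0.001]
contact_force: [-0.3, 0.7, -2.1]
ee_pos: [0.477, 0.0431, 0.043]
tool_rot: [-0.0, 0.997, 0.082, 0.001]
contact_force: [0.0, -0.5, -2.1]
```

Seated (stalled at grip height). Release and inspect.

```bash
python3 -m handwheel '[[[0,0,0],[0,0,0],0.6],[[0,0,0],[0,0,0],0.3],[[0,0,0],[0,0,0],0],[[0,0,0],[0,0,0],0]]'|grep -E 'pos|rot|force|wid';python3 -m handwheel '[[[0,0,0.5],[0,0,0],0],[[0,0,1],[0,0,0],0],[[0,0,1],[0,0,0],0],[[0,0,1],[0,0,0],0],[[-0.3,-0.3,1],[0,0,0],0]]'|grep -E 'pos|rot|force|wid';python3 -m handwheel '[[[-0.3,-0.3,1],[0,0,0],0],[[0,0,0.5],[0,0,0],0],[[0,0,0],[0,0,0],0]]'; python3 -c "
from h import *
wsnap('w24')"
```

```text
ee_pos: [0.4772, 0.0431, 0.0429]
tool_rot: [-0.0, 0.997, 0.082, 0.001]
contact_force: [0.8, -0.6, 0.2]
grip_width: 0.0851
ee_pos: [0.4676, 0.0359, 0.1593]
tool_rot: [-0.0, 0.997, 0.082, -0.001]
contact_force: [-0.2, -0.1, -0.0]
grip_width: 0.0854
t: 35.85
ee_pos: [0.4603, 0.0276, 0.2038]
tool_rot: [0.0, 0.997, 0.082, 0.002]
contact_force: [-0.2, 0.3, -0.3]
grip_width: 0.0852
```

View pics/w24.png

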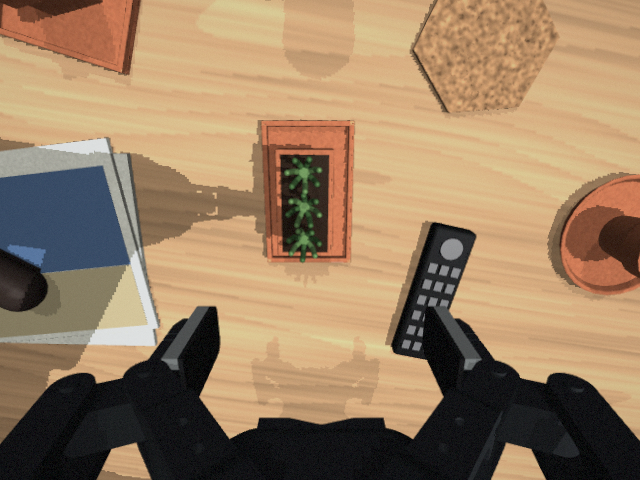

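Now measure, and move the arm well aside for an unobstructed top and scene view.

```bash
python3 - <<'E'
from h import *
im=cv2.imread('pics/w24.png')[:,:,::-1].copy();T=np.load('pics/w24.npy')
print('pot',soil(im,T,(270,146,338,262),.062)[0]);print('ob',terr(im,T,(250,112,360,266))[0])
E
python3 -m handwheel '[[[0,-1,0.3],[0,0,0],0],[[0,-1,0.3],[0,0,0],0],[[0,-1,0.3],[0,0,0],0],[[0,-1,0.3],[0,0,0],0],[[0,-0.4,0],[0,0,0],0]]'|grep -E 'pos|force'; python3 -m handwheel '[[[0,0,0],[0,0,0],0],[[0,0,0],[0,0,0],0]]'|grep -E 'pos|force'
python3 - <<'E'
from h import *
snap('top','top25');im=snap('scene','s25')
cv2.imwrite('pics/s25c.png',cv2.resize(im[160:310,100:400,::-1],None,fx=2.6,fy=2.6,interpolation=cv2.INTER_CUBIC))
E
```

```text
pot ((472.74920654296875, 43.793766021728516), (85.07589721679688, 38.02044677734375), 8.794320106506348)
ob ((474.61712646484375, 42.74998474121094), (133.37901306152344, 83.0513916015625), 9.270630836486816)
ee_pos: [0.4579, -0.0838, 0.2309]
contact_force: [0.2, 0.1, 0.7]
ee_pos: [0.4572, -0.0841, 0.2295]
contact_force: [-0.0, -0.4, -0.6]
```

View pics/top25.png

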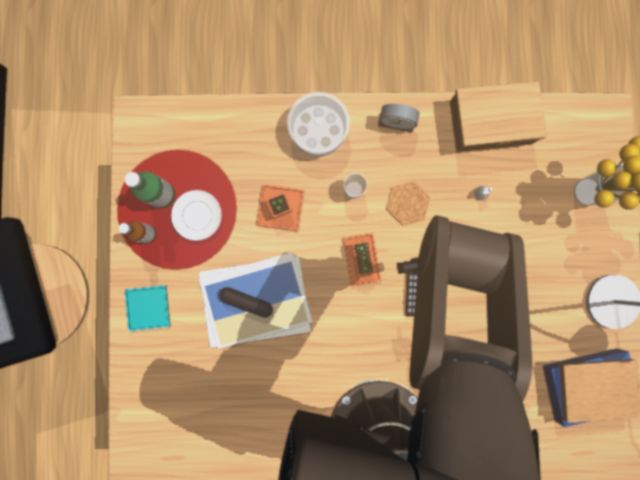

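View pics/s25c.png

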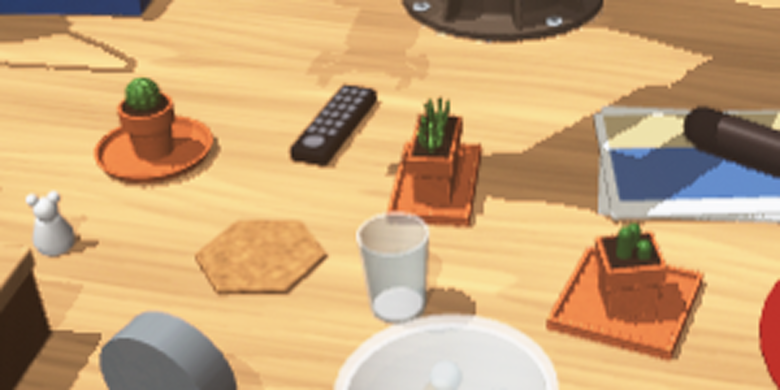

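```bash
python3 -c "
from h import *
s=readout.observe();print(s['t'],s['ee_pos'],s['contact_force']);print(order.close_job())"
```

```text
36.7 [ 0.4571736  -0.08367467  0.22960921] [-0.50669086  0.62592895 -0.94147103]
the job is handed in; nothing more can be done
None
```

The job is done and handed in at about 37 s. I parked the oblong pot on the cork mat, then moved the round pot to the round dish, the square pot to the square dish, and the oblong pot from the mat to the oblong dish.

**Pot positions:** measured with the wrist camera after each release, relative to the dish centre.

| Pot | Offset from dish centre | Note |
|---|---|---|
| Round | about 1 mm | |
| Square | about 0.5 mm | about 30° off the dish's sides, which is allowed |
| Oblong | about 2 mm | lengthways within 0.5°; a leaf over the rim pulls this reading about 2 mm in x |

**Final views:** the last scene picture shows all three pots upright on their dishes, and the glass and the mouse still standing. In the top picture the arm hides the round dish, but the glass and the mouse have not moved visibly.

**What disagreed:**
- **Cameras:** the top and wrist cameras differ by 2–3 mm in x on the dish centres. I aimed mostly by the wrist camera.
- **Set-down force:** the wrist force showed contact only when I parked the oblong pot. For the three final placings I took the pot as down when the tool stopped descending at the height where it had been gripped.

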